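# Find and mark the balance point of a pendulum bar on a knife edge

### The arm

A 6-joint arm with a two-finger parallel gripper is mounted at the origin on a cart in front of the work surface, level with it; the furniture and walls round the work are solid. World frame = base frame: x ahead of the robot, y to its left, z up, the work surface at z = 0. Lengths are in m, angles in rad, forces in N, time in s.
With the tool pointing down it reaches from about 0.275 to 0.75 m from the base axis. Payload 10.2 kg.
Tool frame: the origin (TCP) lies midway between the tips of the shut fingers; the grasp point (between the pads) lies 19 mm behind it; y points along the fingers, x is the direction in which the jaws open and shut, and the axes are right-handed (so a half turn about y gives the same grasp; the last joint's range is limited). The gripper opens to 88 mm and grips with 3 to 60 N. Pads are 18 mm wide; open, the fingers measure 123 mm over their backs; the gripper's body (75 mm by 187 mm) begins 45 mm behind the grasp point.
Start: joints at [1.118, 0.313, 1.498, -0, 1.331, -0.223], TCP at [0.12, 0.511, 0.239] pointing down, gripper open.
Joint ranges: [-2.94, 2.94], [-0.97, 2.17], [0.19, 2.56], [-1.23, 4.37], [0.02, 3.11], [-2.88, 2.88]. Speed limits (rad/s): [2.39, 2.39, 3.01, 3.14, 3.14, 3.14].

### API

Orientations are given as a unit quaternion [w, x, y, z].
In Python, from workcell import env, get_image gives the robot as it stands.
- The arm moves only by the tool play_rows, never from a script. Its argument "plan" is a list of rows, each an object of numbers: "wx", "wy", "wz": the turn, a rotation vector about the world's x, y, z scaled (see below); "x", "y", "z": the shift along the world's x, y, z scaled (see below); "hand": the closure in counts, from 0 (fully open) to 255 (shut). In form: [{"wx": .., "wy": .., "wz": .., "x": .., "y": .., "z": .., "hand": ..}, ...]. A call has 1 to 5 rows; each row shifts and turns the commanded pose from where the row before left it; what a row does not reach is not made up. The controller multiplies each number of a shift by 0.4 m and each number of a turn by 45 degrees. A row lasts 1/12 s, in which the tool goes at most 41.7 mm and 7.16 degrees, less where a joint would pass 70% of its speed; a pose out of reach is approached as far as the arm can. A call with a number of a shift or a turn outside -1 to 1 is refused whole. A call with a gripper value outside its range is refused whole. The fingers move at their own pace and stop on an object; the grip force is fixed at half the most. Time passes only in rows, so rows that do not move let the fingers close. It gives the time, the measured TCP pose, the force and the opening at its end, in the units of the state.
- env.observe(): the state, without advancing time (a new reading comes with each control period).
- get_image(name): name is "side" or "top"; returns a dict with "image" (400x640x3 uint8, red, green, blue), "K" (3x3 intrinsics, pixels), "k1" (the pictures are not rectified: a ray, as slopes to the right and down, at radius r is drawn at 1 + k1 r^2 times it, then the intrinsics apply), "eye" and "orientation" of the camera in the world. Camera axes: x right, y up, looking along -z (the intrinsics and any distortion apply to the point x, -y, -z); pixel columns grow to the right and rows downward; lengths in m; the calibration is good to about 2 mm. A picture is of the moment at which its call begins. There is no depth.
- env.close_job(): hands the job in, once; it reports no verdict.
The state is a dict: "time_s": time; "q": joint angles; "dq": joint speeds; "joint_torque": joint torques, N m; "tcp_pos": TCP position; "tcp_rot": TCP orientation; "contact_force": force on the tool from outside, world axes, zero at the start; "moment": the same for the moment, N m; "gripper_width": opening from 0.0 (shut) to 1.0 (fully open).
Only numpy, scipy, OpenCV 4.12 (cv2) and the standard library are available. Lean on these libraries where they do the work, as an engineer would, in place of code of your own. Each camera call takes 0.05 s, during which the arm holds its last target.

### The job

Find the balance point of the pendulum bar: nudge the bar along the knife edge until, left to itself, it stays level instead of tipping to one side, and have the red index clip stand right above the edge so that it marks that point on the bar. Leave the bar balanced like that, do not lift it out of the stand or shift the clamped brass weight on it, and leave the timer, calculator, marker pen and notebook where they lie.

Things in the scene. Friction and masses are not known exactly. Their poses are not given: they have to be found in the camera images.
- edge (a point): Middle of the top of the steel knife edge of the fixed balancing stand, 75 mm above the worktop. The edge is 44 mm long with a flat top 7 mm wide. Axes: x across the edge, the way the bar slides, towards the bar's weighted end; y along the edge; z up.
- stand: The fixed stand, grey base 170 x 84 x 14 mm; origin under its middle, below the edge, axes as the edge's. On pins in line with the edge rocks a light aluminium catch yoke, with a fork 50 mm either side of the edge (12 mm thick along x, 58 mm wide): its cheeks, up to 2 mm above the edge's height, guide the bar with 1.5 mm play; it stops the bar tipped 3.8 degrees either way.
- bar_centre (a point): Middle of the aluminium pendulum bar (340 x 24 x 12 mm, a row of dark holes), which lies loose and flat across the knife edge; 6 mm above its underside. Axes: x along the bar to the end with the brass weight, z normal to its flat top. At the start it is too far to the weight's side and lies tipped, weighted end down. It slides on the edge at about 1 to 6 N.
- bar: The same bar, about 0.4 kg with its weight; origin mid underside. Its balance point lies 28 to 47 mm from its middle towards the weight, not known closer. It stays level only with that point above the edge's 7 mm flat; it swings for 0.5 s, then settles (slowly if nearly balanced). A finger touching the bar holds it by friction: how it tips shows only once the finger is withdrawn.
- weight_end (a point): Centre of the bar's end face (24 mm wide, 12 mm high) at the weighted end, 170 mm from the bar's middle. The brass weight (22 mm along the bar, 36 mm wide, 24 mm high, black thumbscrew on one side) is clamped with its nearer face 21 to 31 mm from this end and stands 6 mm above the bar's top.
- plain_end (a point): Centre of the bar's other end face (24 mm wide, 12 mm high), 170 mm from the bar's middle.
- index (a point): Middle of the upright tab of the red index clip, 10.5 mm above the bar's top, in line with its white index line. Tab: 8 mm thick along the bar, 20 mm wide, 3 to 20 mm above the bar's top. Its foot (16 mm along the bar, 29 mm wide) slides along the bar at about 0.5 N, over the forks too, and stays where it is left; clip 4 g. It starts on the plain side.
- weight (a joint): Shift of the clamped brass weight along the bar (m, positive towards the bar's end, 0 = weight's middle 133 mm from the bar's middle). It is clamped hard and must not be shifted.
- timer: White kitchen-type timer 62 x 62 x 18 mm lying on the worktop; origin at its underside. Leave alone.
- calculator: Dark pocket calculator 128 x 68 x 14 mm lying on the worktop; origin at its underside. Leave alone.
- marker: Felt marker pen with black cap, 138 x 12 x 12 mm, lying on the worktop; origin at its underside. Leave alone.
- notebook: Spiral notebook 205 x 155 x 29 mm lying on the worktop; origin at its underside. Leave alone.
Not all that is in view belongs to the job. What is shaped like the stand but purple is not meant.

How it is judged:
By the outcome, as a careful person would: the job done as asked, in the order asked, and still so for the second after the job is handed in, with the robot touching nothing.
It also fails if it takes over 67 s, if anything falls off the work surface, if the arm or the gripper's body presses on something with over 40 N, if the wrist force passes 120 N, or if a joint passes its speed limit or range.

## Working session

There is one attempt and no reset: what is moved stays moved. The work goes in short steps, Python scripts to look and compute and a tool call to move; the robot and the scene stay as the last step left them, time stands still between calls to the robot, and variables do not carry over. Pictures are saved under pics/ and viewed, and the job is handed in when it is done.

Besides the shell and the picture viewer there is one more tool, called after "Request:" as name(argument=value, ...) on one line, values as JSON. play_rows: Moves the arm, as the interface text tells. Its arguments: {"type":"object","properties":{"plan":{"type":"array","items":{"type":"object","properties":{"wx":{"type":"number","minimum":-1,"maximum":1},"wy":{"type":"number","minimum":-1,"maximum":1},"wz":{"type":"number","minimum":-1,"maximum":1},"x":{"type":"number","minimum":-1,"maximum":1},"y":{"type":"number","minimum":-1,"maximum":1},"z":{"type":"number","minimum":-1,"maximum":1},"hand":{"type":"number"}}}}},"required":["plan"]}

```bash
mkdir -p pics; ls
cat > h.py <<'E'
import numpy as np, cv2
from workcell import env, get_image
from scipy.spatial.transform import Rotation as R
def rot(c):
    o=np.array(c["orientation"],float)
    return o if o.shape==(3,3) else R.from_quat([o[1],o[2],o[3],o[0]]).as_matrix()
def ray(c,u,v):
    K=np.array(c["K"]);k=c["k1"]
    d=np.array([(u-K[0,2])/K[0,0],(v-K[1,2])/K[1,1]]);p=d.copy()
    for _ in range(30): p=d/(1+k*(p@p))
    r=rot(c)@np.array([p[0],-p[1],-1.]);return np.array(c["eye"]),r/np.linalg.norm(r)
def atz(c,u,v,z):
    e,r=ray(c,u,v);return e+r*(z-e[2])/r[2]
def tri(c1,p1,c2,p2):
    e1,r1=ray(c1,*p1);e2,r2=ray(c2,*p2)
    s=np.linalg.lstsq(np.c_[r1,-r2],e2-e1,rcond=None)[0]
    a=e1+s[0]*r1;b=e2+s[1]*r2;return (a+b)/2,np.linalg.norm(a-b)
def proj(c,P):
    K=np.array(c["K"]);q=rot(c).T@(np.array(P)-np.array(c["eye"]));p=np.array([q[0],-q[1]])/-q[2]
    p=p*(1+c["k1"]*(p@p));return K[0,0]*p[0]+K[0,2],K[1,1]*p[1]+K[1,2]
def snap(tag):
    import pickle;o={}
    for n in("side","top"):
        c=get_image(n);o[n]=c;cv2.imwrite(f"pics/{tag}_{n}.png",c["image"][:,:,::-1])
    pickle.dump(o,open(f"pics/{tag}.pkl","wb"));return o
def load(tag):
    import pickle;return pickle.load(open(f"pics/{tag}.pkl","rb"))
def crop(c,x0,y0,w,h,s,name):
    cv2.imwrite(f"pics/{name}.png",cv2.resize(c["image"][y0:y0+h,x0:x0+w,::-1],None,fx=s,fy=s,interpolation=cv2.INTER_CUBIC))
E
python3 - <<'E'
from h import *
o=snap("a")
for n in o: print(n,o[n]["eye"],o[n]["K"],o[n]["k1"],rot(o[n]))
print(env.observe())
E
```

```text
pics
side [ 0.03438891 -0.78427189  0.8249015 ] [[377.27745535   0.         323.79886824]
 [  0.         377.27745535 198.30559421]
 [  0.           0.           1.        ]] -0.07424065884994442 [[ 0.81803273  0.36886612 -0.44131647]
 [-0.57506876  0.53903589 -0.61541549]
 [ 0.01087949  0.75721734  0.65307239]]
top [ 0.27923857 -0.11600587  1.26150831] [[417.00232331   0.         319.68150186]
 [  0.         417.00232331 202.43421842]
 [  0.           0.           1.        ]] 0.009244909005762317 [[ 7.88557746e-02  9.71485855e-01 -2.23600089e-01]
 [-9.96885888e-01  7.67246742e-02 -1.82167776e-02]
 [-5.41697790e-04  2.24340271e-01  9.74510723e-01]]
{'time_s': 0.1, 'q': array([ 1.11763710e+00,  3.13395241e-01,  1.49834301e+00, -2.29259253e-05,
        1.33098231e+00, -2.23376761e-01]), 'dq': array([-0.00021457, -0.00143935, -0.00430035, -0.00167214,  0.00186266,
       -0.0021409 ]), 'joint_torque': array([ 3.98539021e-03, -4.02813292e+01, -2.52644044e+01,  6.96416432e-02,
        3.43171391e-02, -4.25301027e-05]), 'tcp_pos': array([0.11948748, 0.51100451, 0.2382245 ]), 'tcp_rot': array([-0.55384214,  0.55420118,  0.43902958, -0.43974192]), 'contact_force': array([ 0.21983453,  0.53517518, -0.38435579]), 'moment': array([-0.0099188 , -0.04730474, -0.04296386]), 'gripper_width': 1.0018493948575051}
```

View pics/a_side.png

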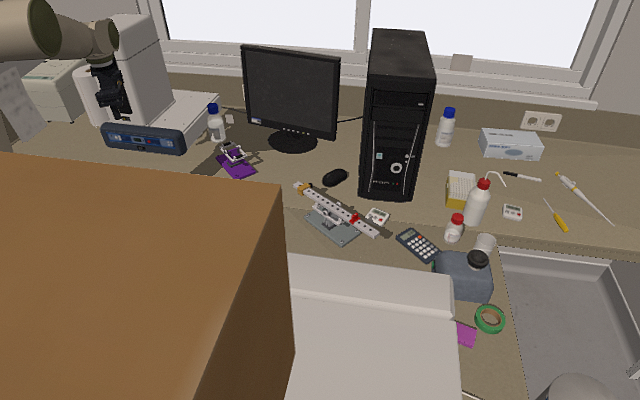

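View pics/a_top.png

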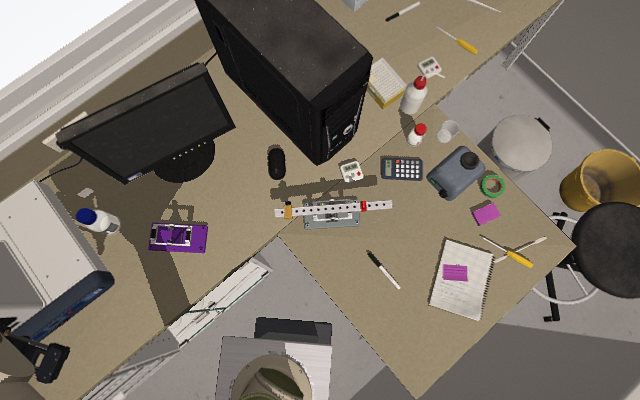

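Run:
```python
from h import *
o=load("a")
crop(o["side"],280,170,120,85,6.6,"a1")
crop(o["top"],265,180,140,60,5.7,"a2")
```

```text
(no output)
```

View pics/a1.png

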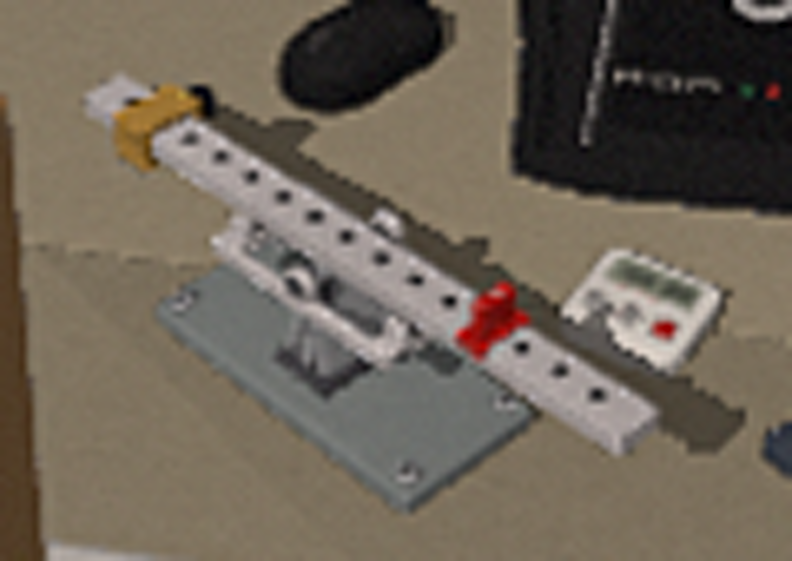

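View pics/a2.png

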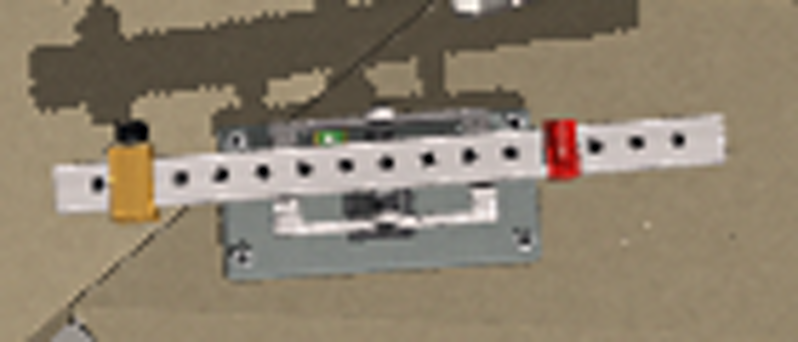

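Run:
```python
from h import *
o=load("a");t,s=o["top"],o["side"]
T=lambda x,y:(265+(x+.5)/5.7-.5,180+(y+.5)/5.7-.5)
S=lambda x,y:(280+(x+.5)/6.6-.5,170+(y+.5)/6.6-.5)
for n,p in dict(bl=(228,280),br=(540,260),tl=(218,115),sc_tl=(237,140),sc_bl=(241,256),sc_br=(524,239)).items(): print(n,atz(t,*T(*p),.014).round(4))
for n,p in dict(bl=(158,308),br=(405,512),tr=(535,415),s1=(183,299),s2=(406,474),s3=(507,402)).items(): print('S',n,atz(s,*S(*p),.014).round(4))
# holes: weight side first hole after weight .. 
ht=[(181,178),(221,174),(263,172),(304,169),(346,165),(386,162),(428,159),(469,155),(511,153),(595,146),(637,142),(678,139)]
hs=[(190,139),(221,157),(251,177),(283,197),(315,217),(347,237),(381,258),(416,279),(449,301),(521,348),(560,371),(597,395)]
for a,b in zip(ht,hs): P,e=tri(t,T(*a),s,S(*b)); print(P.round(4),round(e,4))
print('screws',[ (tri(t,T(*a),s,S(*b))) for a,b in [((241,256),(183,299)),((524,239),(406,474)),((514,122),(507,402))]])
print('wend top',tri(t,T(54,166),s,S(122,75)),tri(t,T(57,211),s,S(86,99)))
print('pend',tri(t,T(722,116),s,S(658,410)),tri(t,T(724,160),s,S(615,437)))
print('clip top', tri(t,T(560,150),s,S(495,315)))
```

```text
bl [ 0.4805 -0.0536  0.014 ]
br [ 0.5043 -0.2181  0.014 ]
tl [ 0.5698 -0.0404  0.014 ]
sc_tl [ 0.5568 -0.0518  0.014 ]
sc_bl [ 0.494  -0.0594  0.014 ]
sc_br [ 0.515  -0.2089  0.014 ]
S bl [ 0.4809 -0.0545  0.014 ]
S br [ 0.4996 -0.2233  0.014 ]
S tr [ 0.5834 -0.21    0.014 ]
S s1 [ 0.4941 -0.0559  0.014 ]
S s2 [ 0.5135 -0.2057  0.014 ]
S s3 [ 0.5781 -0.1964  0.014 ]
[ 0.5188 -0.0283  0.0823] 0.0021
[ 0.5224 -0.0485  0.0836] 0.0016
[ 0.5247 -0.0696  0.0852] 0.0017
[ 0.5279 -0.0903  0.0863] 0.0012
[ 0.531  -0.1112  0.0879] 0.0017
[ 0.534  -0.1312  0.0892] 0.0015
[ 0.5369 -0.1523  0.0908] 0.0013
[ 0.5404 -0.1727  0.0921] 0.0011
[ 0.5425 -0.1935  0.0941] 0.0015
[ 0.5487 -0.235   0.0962] 0.0021
[ 0.5522 -0.2558  0.0977] 0.0018
[ 0.555  -0.276   0.0989] 0.0019
screws [(array([ 0.49274899, -0.05924475,  0.01745435]), np.float64(0.0013344361493911954)), (array([ 0.51320355, -0.20807066,  0.01675678]), np.float64(0.0027823647348504533)), (array([ 0.57682087, -0.19907489,  0.0173101 ]), np.float64(0.0019378257056703097))]
wend top (array([0.52149286, 0.03702615, 0.07665105]), np.float64(0.0011200604948375704)) (array([0.49873821, 0.03339315, 0.07442076]), np.float64(0.0012298478194545629))
pend (array([ 0.56859523, -0.29751627,  0.10021123]), np.float64(0.0011670069013031247)) (array([ 0.54540786, -0.29905155,  0.09986067]), np.float64(0.0028452933579392573))
clip top (array([ 0.54540996, -0.21795554,  0.10298357]), np.float64(0.0017246777581432268))
```

Run:
```python
from h import *
q=env.observe()["tcp_rot"];M=R.from_quat([q[1],q[2],q[3],q[0]]).as_matrix();print(M.round(3))
t=load("a")["top"];s=load("a")["side"]
for n,p in dict(mon_base=(215,170),mon_bl=(125,182),mon_br=(234,125),tower_front=(318,160),tower_r=(370,60),purple=(205,240),timer=(350,170),mouse=(277,180)).items(): print(n,atz(t,*p,0).round(3),atz(t,*p,.12).round(3))
print(proj(t,[.5,.1,.1]),proj(s,[.5,.1,.1]))
print('mon',tri(t,(125,182),s,(243,119)),tri(t,(234,125),s,(335,139)))
print('tower',tri(t,(318,160),s,(360,197)),tri(t,(312,80),s,(377,84)))
```

```text
[[ 0.228 -0.    -0.974]
 [ 0.974 -0.001  0.228]
 [-0.001 -1.     0.   ]]
mon_base [0.647 0.246 0.   ] [0.612 0.211 0.12 ]
mon_bl [0.586 0.521 0.   ] [0.557 0.46  0.12 ]
mon_br [0.804 0.205 0.   ] [0.754 0.174 0.12 ]
tower_front [ 0.706 -0.076  0.   ] [ 0.666 -0.08   0.12 ]
tower_r [ 1.072 -0.222  0.   ] [ 0.997 -0.212  0.12 ]
purple [0.424 0.246 0.   ] [0.411 0.211 0.12 ]
timer [ 0.681 -0.18   0.   ] [ 0.643 -0.174  0.12 ]
mouse [0.63  0.047 0.   ] [0.597 0.032 0.12 ]
(np.float64(250.2465104886134), np.float64(212.82804954798922)) (np.float64(282.0550825575145), np.float64(167.65832101167132))
mon (array([0.55374923, 0.47879547, 0.09051643]), np.float64(0.02188232347601759)) (array([0.77731153, 0.18718939, 0.06651592]), np.float64(0.0029705268695458535))
tower (array([ 0.70026033, -0.07371772,  0.00243409]), np.float64(0.01105841696935778)) (array([ 0.75415084, -0.05251435,  0.38597208]), np.float64(0.027723688930098356))
```

Request:
play_rows(plan=[{"x": 0.068,"y": -0.076,"wz": 0.159,"hand": 255},{"x": 0.068,"y": -0.076,"wz": 0.159,"hand": 255},{"x": 0.068,"y": -0.076,"wz": 0.159,"hand": 255},{"x": 0.068,"y": -0.076,"hand": 255},{"x": 0.068,"y": -0.076,"hand": 255}])

```text
schema error: expected keys wx, wy, wz, x, y, z, hand
```

Request:
play_rows(plan=[{"x": 0.068,"y": -0.076,"hand": 255},{"x": 0.068,"y": -0.076,"hand": 255},{"x": 0.068,"y": -0.076,"hand": 255},{"x": 0.068,"y": -0.076,"hand": 255},{"x": 0.068,"y": -0.076,"hand": 255}])

```text
schema error: expected keys wx, wy, wz, x, y, z, hand
```

Request:
play_rows(plan=[{"x": 0.068,"y": -0.076,"z": 0,"wx": 0,"wy": 0,"wz": 0.159,"hand": 255},{"x": 0.068,"y": -0.076,"z": 0,"wx": 0,"wy": 0,"wz": 0.159,"hand": 255},{"x": 0.068,"y": -0.076,"z": 0,"wx": 0,"wy": 0,"wz": 0.159,"hand": 255},{"x": 0.068,"y": -0.076,"z": 0,"wx": 0,"wy": 0,"wz": 0,"hand": 255},{"x": 0.068,"y": -0.076,"z": 0,"wx": 0,"wy": 0,"wz": 0,"hand": 255}])

```text
time_s: 0.52
tcp_pos: [0.2476, 0.3681, 0.2386]
tcp_rot: [0.473, -0.473, -0.525, 0.526]
contact_force: [0.9, 0.1, 0.6]
gripper_width: 0.646
```

Request:
play_rows(plan=[{"x": 0.068,"y": -0.076,"z": 0,"wx": 0,"wy": 0,"wz": 0,"hand": 255},{"x": 0.068,"y": -0.076,"z": 0,"wx": 0,"wy": 0,"wz": 0,"hand": 255},{"x": 0.068,"y": -0.076,"z": 0,"wx": 0,"wy": 0,"wz": 0,"hand": 255},{"x": 0.068,"y": -0.076,"z": 0,"wx": 0,"wy": 0,"wz": 0,"hand": 255},{"x": 0.068,"y": -0.076,"z": 0,"wx": 0,"wy": 0,"wz": 0,"hand": 255}])

```text
time_s: 0.93
tcp_pos: [0.3839, 0.2158, 0.2388]
tcp_rot: [0.474, -0.474, -0.525, 0.525]
contact_force: [1.1, -0.1, 0.5]
gripper_width: 0.269
```

Request:
play_rows(plan=[{"x": 0.07,"y": -0.073,"z": 0,"wx": 0,"wy": 0,"wz": 0,"hand": 255},{"x": 0.07,"y": -0.073,"z": 0,"wx": 0,"wy": 0,"wz": 0,"hand": 255},{"x": 0.07,"y": -0.073,"z": 0,"wx": 0,"wy": 0,"wz": 0,"hand": 255},{"x": 0.07,"y": -0.073,"z": 0,"wx": 0,"wy": 0,"wz": 0,"hand": 255},{"x": 0,"y": 0,"z": -0.1,"wx": 0,"wy": 0,"wz": 0,"hand": 255}])

```text
time_s: 1.35
tcp_pos: [0.5018, 0.0961, 0.2036]
tcp_rot: [-0.471, 0.479, 0.527, -0.521]
contact_force: [1.5, 0.3, -0.6]
gripper_width: 0.004
```

Request:
play_rows(plan=[{"x": 0,"y": 0,"z": -0.1,"wx": 0,"wy": 0,"wz": 0,"hand": 255},{"x": 0,"y": 0,"z": -0.1,"wx": 0,"wy": 0,"wz": 0,"hand": 255},{"x": 0,"y": 0,"z": -0.1,"wx": 0,"wy": 0,"wz": 0,"hand": 255},{"x": 0,"y": 0,"z": -0.07,"wx": 0,"wy": 0,"wz": 0,"hand": 255},{"x": 0,"y": 0,"z": 0,"wx": 0,"wy": 0,"wz": 0,"hand": 255}])

```text
time_s: 1.77
tcp_pos: [0.4919, 0.1008, 0.0459]
tcp_rot: [0.476, -0.471, -0.523, 0.527]
contact_force: [-0.2, -0.2, -0.5]
gripper_width: 0.003
```

Run:
```python
from h import *
o=snap("b")
q=env.observe();print(q["tcp_pos"],q["contact_force"],q["gripper_width"])
crop(o["side"],265,120,120,85,6.6,"b1")
crop(o["top"],235,170,140,70,5.7,"b2")
```

```text
[0.49515525 0.1008104  0.05118036] [0.82807023 0.10580747 0.49180783] 0.005233109881345756
```

View pics/b1.png

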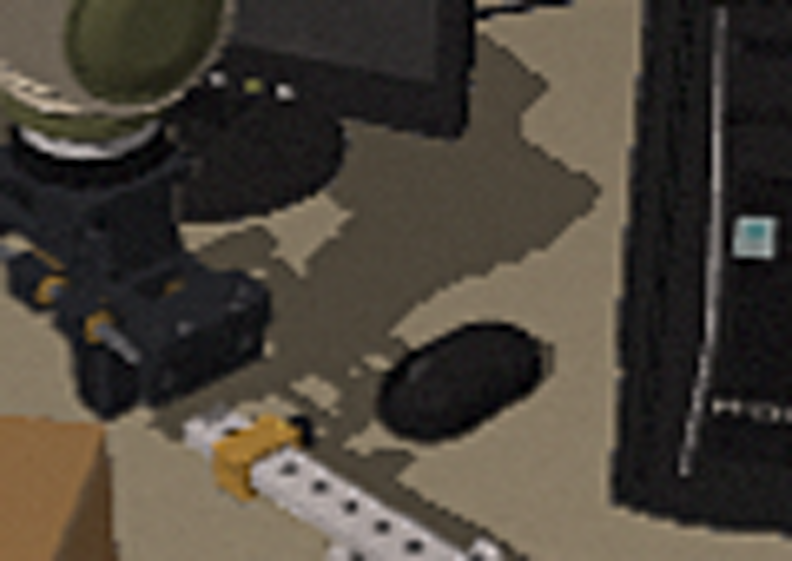

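View pics/b2.png

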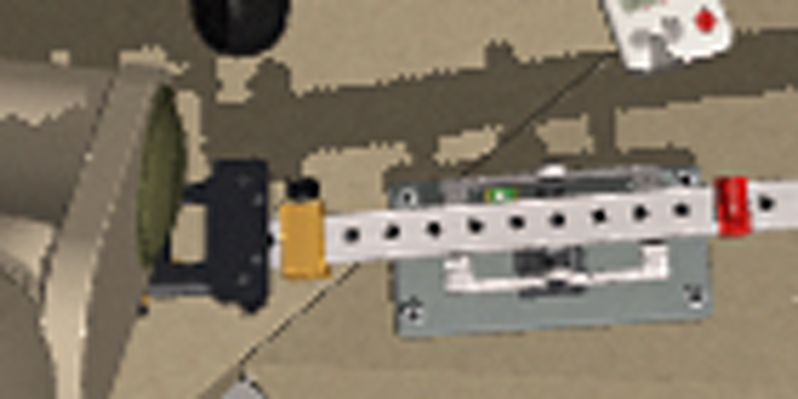

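Request:
play_rows(plan=[{"x": 0.02,"y": -0.06,"z": 0,"wx": 0,"wy": 0,"wz": 0,"hand": 255},{"x": 0.01,"y": -0.05,"z": 0,"wx": 0,"wy": 0,"wz": 0,"hand": 255},{"x": 0,"y": 0,"z": 0,"wx": 0,"wy": 0,"wz": 0,"hand": 255},{"x": 0,"y": 0,"z": 0,"wx": 0,"wy": 0,"wz": 0,"hand": 255}])

```text
time_s: 2.2
tcp_pos: [0.5081, 0.0564, 0.0528]
tcp_rot: [-0.473, 0.475, 0.525, -0.524]
contact_force: [1.1, 0.2, -1.1]
gripper_width: 0.009
```

Request:
play_rows(plan=[{"x": 0.001,"y": -0.01,"z": 0,"wx": 0,"wy": 0,"wz": 0,"hand": 255},{"x": 0,"y": 0,"z": 0,"wx": 0,"wy": 0,"wz": 0,"hand": 255}])

```text
time_s: 2.37
tcp_pos: [0.5077, 0.0532, 0.0517]
tcp_rot: [-0.473, 0.474, 0.526, -0.525]
contact_force: [0.3, 0.8, 0.4]
gripper_width: 0.009
```

Request:
play_rows(plan=[{"x": 0.002,"y": -0.01,"z": 0,"wx": 0,"wy": 0,"wz": 0,"hand": 255},{"x": 0,"y": 0,"z": 0,"wx": 0,"wy": 0,"wz": 0,"hand": 255}])

```text
time_s: 2.53
tcp_pos: [0.5084, 0.049, 0.0511]
tcp_rot: [-0.473, 0.474, 0.525, -0.525]
contact_force: [-0.6, 2.2, 1.2]
gripper_width: -0.001
```

Request:
play_rows(plan=[{"x": 0.0018,"y": -0.012,"z": 0,"wx": 0,"wy": 0,"wz": 0,"hand": 255},{"x": 0.0018,"y": -0.012,"z": 0,"wx": 0,"wy": 0,"wz": 0,"hand": 255},{"x": 0.0018,"y": -0.012,"z": 0,"wx": 0,"wy": 0,"wz": 0,"hand": 255},{"x": 0.0018,"y": -0.012,"z": 0,"wx": 0,"wy": 0,"wz": 0,"hand": 255},{"x": 0.0018,"y": -0.012,"z": 0,"wx": 0,"wy": 0,"wz": 0,"hand": 255}])

```text
time_s: 2.95
tcp_pos: [0.512, 0.0243, 0.0509]
tcp_rot: [-0.474, 0.474, 0.525, -0.525]
contact_force: [-0.2, 3.4, 2.4]
gripper_width: 0.002
```

Request:
play_rows(plan=[{"x": 0,"y": 0,"z": 0,"wx": 0,"wy": 0,"wz": 0,"hand": 255},{"x": 0,"y": 0,"z": 0,"wx": 0,"wy": 0,"wz": 0,"hand": 255}])

```text
time_s: 3.12
tcp_pos: [0.5119, 0.0242, 0.0508]
tcp_rot: [0.474, -0.474, -0.525, 0.525]
contact_force: [-0.2, -0.5, -0.3]
gripper_width: 0.003
```

Run:
```python
from h import *
o=snap("c")
crop(o["side"],280,170,120,85,6.6,"c1")
crop(o["top"],265,180,140,60,5.7,"c2")
```

```text
(no output)
```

View pics/c1.png

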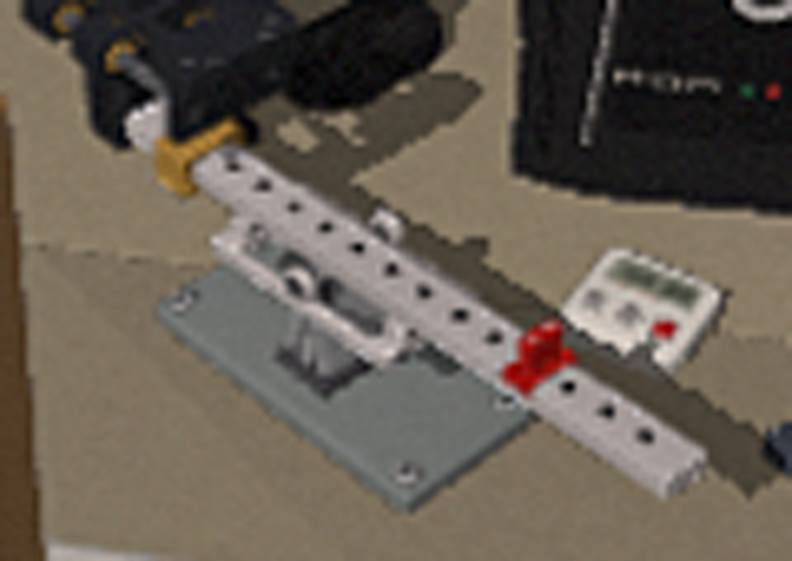

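View pics/c2.png

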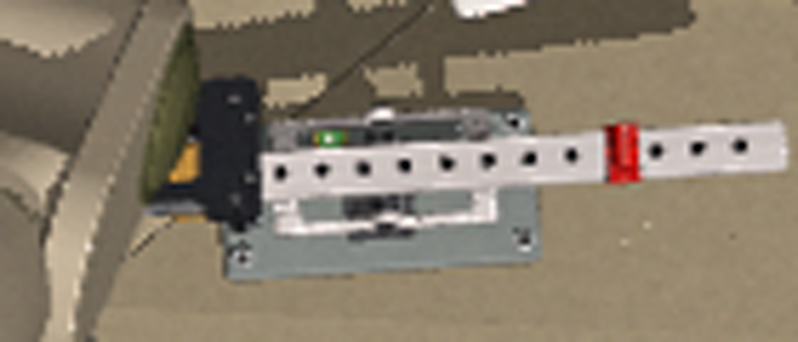

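Request:
play_rows(plan=[{"x": -0.0075,"y": 0.05,"z": 0,"wx": 0,"wy": 0,"wz": 0,"hand": 255},{"x": 0,"y": 0,"z": 0,"wx": 0,"wy": 0,"wz": 0,"hand": 255},{"x": 0,"y": 0,"z": 0,"wx": 0,"wy": 0,"wz": 0,"hand": 255},{"x": 0,"y": 0,"z": 0,"wx": 0,"wy": 0,"wz": 0,"hand": 255},{"x": 0,"y": 0,"z": 0,"wx": 0,"wy": 0,"wz": 0,"hand": 255}])

```text
time_s: 3.63
tcp_pos: [0.509, 0.0443, 0.0509]
tcp_rot: [0.474, -0.474, -0.525, 0.525]
contact_force: [-0.5, 0.0, 0.4]
gripper_width: 0.001
```

Request:
play_rows(plan=[{"x": 0,"y": 0,"z": 0,"wx": 0,"wy": 0,"wz": 0,"hand": 255},{"x": 0,"y": 0,"z": 0,"wx": 0,"wy": 0,"wz": 0,"hand": 255},{"x": 0,"y": 0,"z": 0,"wx": 0,"wy": 0,"wz": 0,"hand": 255},{"x": 0,"y": 0,"z": 0,"wx": 0,"wy": 0,"wz": 0,"hand": 255},{"x": 0,"y": 0,"z": 0,"wx": 0,"wy": 0,"wz": 0,"hand": 255}])

```text
time_s: 4.05
tcp_pos: [0.5089, 0.0447, 0.0508]
tcp_rot: [0.474, -0.474, -0.525, 0.525]
contact_force: [1.4, 0.9, -0.3]
gripper_width: 0.011
```

```bash
cat >> h.py <<'E'
def fit(o):
    """find dark holes in top, match along bar in side, return 3D holes"""
    from itertools import product
    res=[]
    def dark(c,box):
        x0,y0,w,h=box;g=cv2.cvtColor(c["image"][y0:y0+h,x0:x0+w],cv2.COLOR_RGB2GRAY)
        g=cv2.resize(g,None,fx=6,fy=6,interpolation=cv2.INTER_CUBIC)
        bh=cv2.morphologyEx(g,cv2.MORPH_BLACKHAT,np.ones((25,25),np.uint8))
        n,l,st,ce=cv2.connectedComponentsWithStats((bh>55).astype(np.uint8))
        return [((a+.5)/6-.5+x0,(b+.5)/6-.5+y0) for (a,b),s in zip(ce[1:],st[1:]) if 40<s[4]<500 and max(s[2],s[3])<26]
    T=dark(o["top"],(265,180,150,60));S=dark(o["side"],(280,165,130,90))
    for a in T:
        best=None
        for b in S:
            P,e=tri(o["top"],a,o["side"],b)
            if .065<P[2]<.11 and e<.004 and (best is None or e<best[1]): best=(P,e)
        if best: res.append(best[0])
    P=np.array(res)
    # robust line
    from scipy.optimize import least_squares
    y=P[:,1];ok=np.ones(len(y),bool)
    for _ in range(6):
        cz=np.polyfit(y[ok],P[ok,2],1);cx=np.polyfit(y[ok],P[ok,0],1)
        r=np.hypot(P[:,2]-np.polyval(cz,y),P[:,0]-np.polyval(cx,y));ok=r<max(.0025,1.5*np.median(r[ok]))
    P=P[ok];P=P[np.argsort(-P[:,1])]
    L=np.hypot(1,cx[0]);tilt=np.degrees(np.arctan(cz[0]/L))
    print("n",len(P),"tilt(+ = weight up)",tilt.round(2),"yaw",np.degrees(np.arctan2(1,cx[0])).round(2),"z@edge",np.polyval(cz,-.129).round(4));print(P[:,1].round(4))
    return P
E
python3 - <<'E'
from h import *
fit(load("a"));fit(load("c"))
o=snap("d");fit(o);print(env.observe()["tcp_pos"])
crop(o["side"],280,170,120,85,6.6,"d1")
E
```

```text
n 13 tilt(+ = weight up) -3.84 yaw 98.24 z@edge 0.0891
[ 0.0138 -0.0281 -0.0484 -0.0695 -0.0902 -0.111  -0.1314 -0.1521 -0.1726
 -0.1932 -0.2348 -0.2555 -0.276 ]
n 11 tilt(+ = weight up) -3.93 yaw 97.13 z@edge 0.0893
[-0.0785 -0.0991 -0.12   -0.1404 -0.1616 -0.1821 -0.2028 -0.2234 -0.2653
 -0.286  -0.3066]
n 12 tilt(+ = weight up) -3.82 yaw 97.12 z@edge 0.0893
[-0.0575 -0.0785 -0.0991 -0.12   -0.1404 -0.1616 -0.1822 -0.2029 -0.2234
 -0.2653 -0.2859 -0.3068]
[0.50889811 0.04478115 0.05084766]
```

View pics/d1.png

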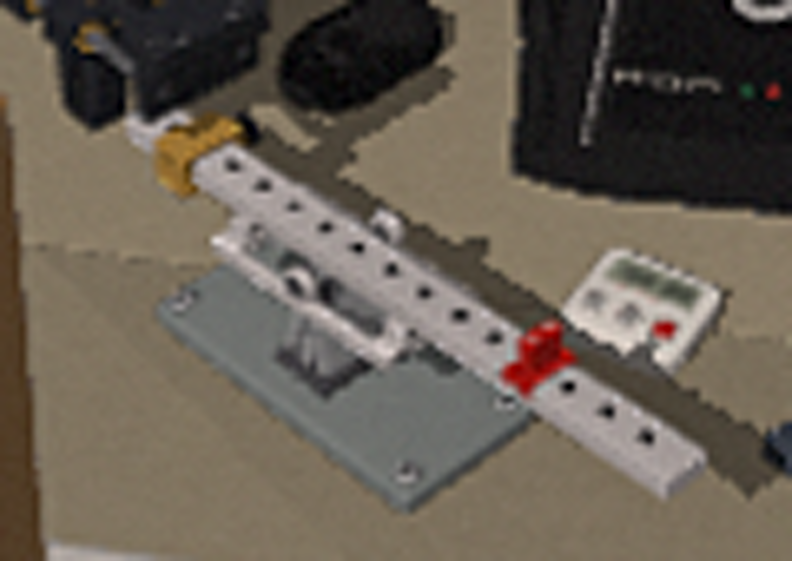

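Request:
play_rows(plan=[{"x": 0.007,"y": -0.046,"z": 0,"wx": 0,"wy": 0,"wz": 0,"hand": 255},{"x": 0.001,"y": -0.008,"z": 0,"wx": 0,"wy": 0,"wz": 0,"hand": 255},{"x": 0.001,"y": -0.007,"z": 0,"wx": 0,"wy": 0,"wz": 0,"hand": 255},{"x": 0,"y": 0,"z": 0,"wx": 0,"wy": 0,"wz": 0,"hand": 255},{"x": 0,"y": 0,"z": 0,"wx": 0,"wy": 0,"wz": 0,"hand": 255}])

```text
time_s: 4.57
tcp_pos: [0.5124, 0.0206, 0.0508]
tcp_rot: [0.474, -0.474, -0.525, 0.525]
contact_force: [-0.0, -0.7, -0.3]
gripper_width: 0.004
```

Request:
play_rows(plan=[{"x": -0.0075,"y": 0.05,"z": 0,"wx": 0,"wy": 0,"wz": 0,"hand": 255},{"x": 0,"y": 0,"z": 0,"wx": 0,"wy": 0,"wz": 0,"hand": 255},{"x": 0,"y": 0,"z": 0,"wx": 0,"wy": 0,"wz": 0,"hand": 255},{"x": 0,"y": 0,"z": 0,"wx": 0,"wy": 0,"wz": 0,"hand": 255},{"x": 0,"y": 0,"z": 0,"wx": 0,"wy": 0,"wz": 0,"hand": 255}])

```text
time_s: 4.98
tcp_pos: [0.5096, 0.0401, 0.0509]
tcp_rot: [0.474, -0.474, -0.525, 0.525]
contact_force: [0.5, 0.2, -0.1]
gripper_width: 0.001
```

Request:
play_rows(plan=[{"x": 0,"y": 0,"z": 0,"wx": 0,"wy": 0,"wz": 0,"hand": 255},{"x": 0,"y": 0,"z": 0,"wx": 0,"wy": 0,"wz": 0,"hand": 255},{"x": 0,"y": 0,"z": 0,"wx": 0,"wy": 0,"wz": 0,"hand": 255},{"x": 0,"y": 0,"z": 0,"wx": 0,"wy": 0,"wz": 0,"hand": 255},{"x": 0,"y": 0,"z": 0,"wx": 0,"wy": 0,"wz": 0,"hand": 255}])

```text
time_s: 5.4
tcp_pos: [0.5095, 0.0403, 0.0508]
tcp_rot: [-0.474, 0.474, 0.525, -0.525]
contact_force: [0.2, -0.8, -0.2]
gripper_width: 0.007
```

Run:
```python
from h import *
o=snap("e");fit(o);print(env.observe()["tcp_pos"])
```

```text
n 10 tilt(+ = weight up) -3.75 yaw 97.19 z@edge 0.0893
[-0.0825 -0.1027 -0.1239 -0.1444 -0.1651 -0.1857 -0.2065 -0.2686 -0.2892
 -0.3103]
[0.50949716 0.04037544 0.05083778]
```

Request:
play_rows(plan=[{"x": 0.007,"y": -0.046,"z": 0,"wx": 0,"wy": 0,"wz": 0,"hand": 255},{"x": 0.001,"y": -0.008,"z": 0,"wx": 0,"wy": 0,"wz": 0,"hand": 255},{"x": 0.001,"y": -0.006,"z": 0,"wx": 0,"wy": 0,"wz": 0,"hand": 255},{"x": 0,"y": 0,"z": 0,"wx": 0,"wy": 0,"wz": 0,"hand": 255},{"x": 0,"y": 0,"z": 0,"wx": 0,"wy": 0,"wz": 0,"hand": 255}])

```text
time_s: 5.92
tcp_pos: [0.513, 0.0166, 0.0508]
tcp_rot: [0.474, -0.474, -0.525, 0.525]
contact_force: [0.5, -0.2, -0.3]
gripper_width: 0.005
```

Request:
play_rows(plan=[{"x": -0.0075,"y": 0.05,"z": 0,"wx": 0,"wy": 0,"wz": 0,"hand": 255},{"x": 0,"y": 0,"z": 0,"wx": 0,"wy": 0,"wz": 0,"hand": 255},{"x": 0,"y": 0,"z": 0,"wx": 0,"wy": 0,"wz": 0,"hand": 255},{"x": 0,"y": 0,"z": 0,"wx": 0,"wy": 0,"wz": 0,"hand": 255},{"x": 0,"y": 0,"z": 0,"wx": 0,"wy": 0,"wz": 0,"hand": 255}])

```text
time_s: 6.33
tcp_pos: [0.5102, 0.036, 0.0508]
tcp_rot: [0.474, -0.474, -0.525, 0.525]
contact_force: [1.2, 0.1, 0.4]
gripper_width: 0.007
```

Request:
play_rows(plan=[{"x": 0,"y": 0,"z": 0,"wx": 0,"wy": 0,"wz": 0,"hand": 255},{"x": 0,"y": 0,"z": 0,"wx": 0,"wy": 0,"wz": 0,"hand": 255},{"x": 0,"y": 0,"z": 0,"wx": 0,"wy": 0,"wz": 0,"hand": 255},{"x": 0,"y": 0,"z": 0,"wx": 0,"wy": 0,"wz": 0,"hand": 255},{"x": 0,"y": 0,"z": 0,"wx": 0,"wy": 0,"wz": 0,"hand": 255}])

```text
time_s: 6.75
tcp_pos: [0.5101, 0.0363, 0.0508]
tcp_rot: [0.474, -0.474, -0.525, 0.525]
contact_force: [-0.5, 0.2, 0.6]
gripper_width: 0.002
```

Run:
```python
from h import *
o=snap("f");fit(o);print(env.observe()["tcp_pos"])
```

```text
n 12 tilt(+ = weight up) -1.85 yaw 97.17 z@edge 0.0895
[-0.0657 -0.0862 -0.107  -0.1282 -0.1488 -0.1696 -0.1901 -0.2112 -0.2318
 -0.2734 -0.2941 -0.3149]
[0.5101043  0.03635384 0.05084111]
```

Tilt is now −1.85°, and it may still be settling. I'll wait and look again.

Request:
play_rows(plan=[{"x": 0,"y": 0,"z": 0,"wx": 0,"wy": 0,"wz": 0,"hand": 255},{"x": 0,"y": 0,"z": 0,"wx": 0,"wy": 0,"wz": 0,"hand": 255},{"x": 0,"y": 0,"z": 0,"wx": 0,"wy": 0,"wz": 0,"hand": 255},{"x": 0,"y": 0,"z": 0,"wx": 0,"wy": 0,"wz": 0,"hand": 255},{"x": 0,"y": 0,"z": 0,"wx": 0,"wy": 0,"wz": 0,"hand": 255}])

```text
time_s: 7.27
tcp_pos: [0.5101, 0.0364, 0.0508]
tcp_rot: [0.474, -0.474, -0.525, 0.525]
contact_force: [0.7, 0.1, -0.5]
gripper_width: 0.005
```

Run:
```python
from h import *
o=snap("g");fit(o)
```

```text
n 12 tilt(+ = weight up) -1.29 yaw 97.1 z@edge 0.0894
[-0.0655 -0.0864 -0.1071 -0.1282 -0.1488 -0.1696 -0.1906 -0.2112 -0.2322
 -0.2737 -0.2943 -0.3153]
```

Request:
play_rows(plan=[{"x": 0,"y": 0,"z": 0,"wx": 0,"wy": 0,"wz": 0,"hand": 255},{"x": 0,"y": 0,"z": 0,"wx": 0,"wy": 0,"wz": 0,"hand": 255},{"x": 0,"y": 0,"z": 0,"wx": 0,"wy": 0,"wz": 0,"hand": 255},{"x": 0,"y": 0,"z": 0,"wx": 0,"wy": 0,"wz": 0,"hand": 255},{"x": 0,"y": 0,"z": 0,"wx": 0,"wy": 0,"wz": 0,"hand": 255}])

```text
time_s: 7.78
tcp_pos: [0.5101, 0.0364, 0.0508]
tcp_rot: [0.474, -0.474, -0.525, 0.525]
contact_force: [-0.4, 0.6, -0.1]
gripper_width: 0.005
```

Run:
```python
from h import *
o=snap("g2");fit(o)
```

```text
n 12 tilt(+ = weight up) -0.76 yaw 97.15 z@edge 0.0893
[-0.0657 -0.0864 -0.1072 -0.1282 -0.1489 -0.1698 -0.1906 -0.2113 -0.2323
 -0.2738 -0.2942 -0.3155]
```

Request:
play_rows(plan=[{"x": 0.007,"y": -0.044,"z": 0,"wx": 0,"wy": 0,"wz": 0,"hand": 255},{"x": 0.001,"y": -0.008,"z": 0,"wx": 0,"wy": 0,"wz": 0,"hand": 255},{"x": 0.001,"y": -0.008,"z": 0,"wx": 0,"wy": 0,"wz": 0,"hand": 255},{"x": 0,"y": 0,"z": 0,"wx": 0,"wy": 0,"wz": 0,"hand": 255},{"x": 0,"y": 0,"z": 0,"wx": 0,"wy": 0,"wz": 0,"hand": 255}])

```text
time_s: 8.3
tcp_pos: [0.5136, 0.0126, 0.0508]
tcp_rot: [0.474, -0.474, -0.525, 0.525]
contact_force: [-0.4, -0.1, 0.8]
gripper_width: 0.007
```

Request:
play_rows(plan=[{"x": -0.0075,"y": 0.05,"z": 0,"wx": 0,"wy": 0,"wz": 0,"hand": 255},{"x": 0,"y": 0,"z": 0.1,"wx": 0,"wy": 0,"wz": 0,"hand": 255},{"x": 0,"y": 0,"z": 0.1,"wx": 0,"wy": 0,"wz": 0,"hand": 255},{"x": 0,"y": 0,"z": 0.1,"wx": 0,"wy": 0,"wz": 0,"hand": 255},{"x": 0,"y": 0,"z": 0,"wx": 0,"wy": 0,"wz": 0,"hand": 255}])

```text
time_s: 8.72
tcp_pos: [0.5134, 0.0326, 0.178]
tcp_rot: [-0.47, 0.477, 0.528, -0.523]
contact_force: [0.4, 0.6, 0.8]
gripper_width: 0.004
```

Request:
play_rows(plan=[{"x": 0,"y": 0,"z": 0,"wx": 0,"wy": 0,"wz": 0,"hand": 255},{"x": 0,"y": 0,"z": 0,"wx": 0,"wy": 0,"wz": 0,"hand": 255},{"x": 0,"y": 0,"z": 0,"wx": 0,"wy": 0,"wz": 0,"hand": 255},{"x": 0,"y": 0,"z": 0,"wx": 0,"wy": 0,"wz": 0,"hand": 255},{"x": 0,"y": 0,"z": 0,"wx": 0,"wy": 0,"wz": 0,"hand": 255}])

```text
time_s: 9.13
tcp_pos: [0.5103, 0.0324, 0.1698]
tcp_rot: [0.474, -0.473, -0.525, 0.525]
contact_force: [-0.9, 0.1, -0.1]
gripper_width: 0.006
```

Run:
```python
from h import *
o=snap("i");fit(o);print(env.observe()["tcp_pos"])
crop(o["side"],290,170,120,85,6.6,"i1")
crop(o["top"],275,180,140,60,5.7,"i2")
```

```text
n 13 tilt(+ = weight up) 1.98 yaw 97.52 z@edge 0.0896
[-0.0303 -0.0708 -0.0919 -0.1128 -0.1333 -0.1541 -0.1748 -0.1955 -0.2165
 -0.2372 -0.2785 -0.2992 -0.3203]
[0.51052857 0.03242926 0.17024588]
```

View pics/i1.png

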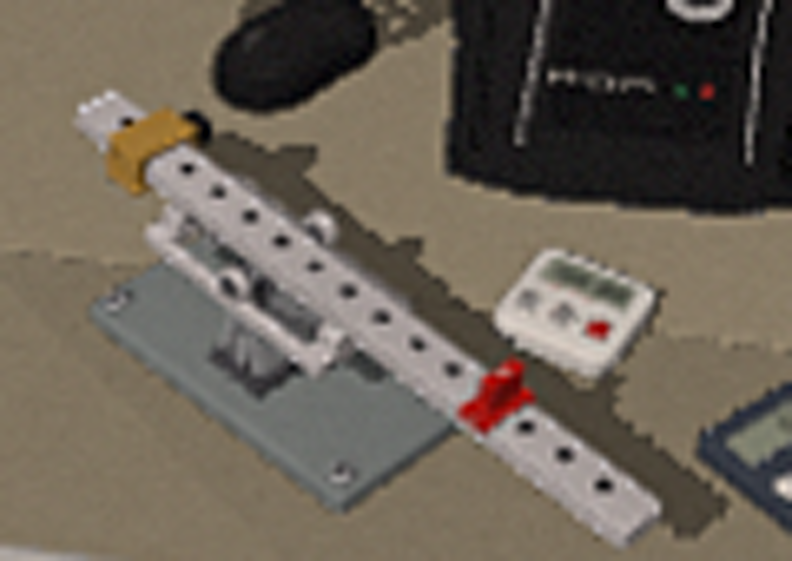

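View pics/i2.png

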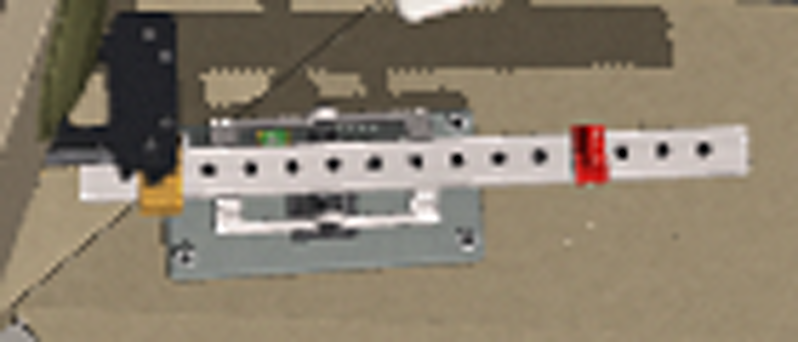

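Request:
play_rows(plan=[{"x": 0,"y": 0,"z": 0,"wx": 0,"wy": 0,"wz": 0,"hand": 255},{"x": 0,"y": 0,"z": 0,"wx": 0,"wy": 0,"wz": 0,"hand": 255},{"x": 0,"y": 0,"z": 0,"wx": 0,"wy": 0,"wz": 0,"hand": 255},{"x": 0,"y": 0,"z": 0,"wx": 0,"wy": 0,"wz": 0,"hand": 255},{"x": 0,"y": 0,"z": 0,"wx": 0,"wy": 0,"wz": 0,"hand": 255}])

```text
time_s: 9.65
tcp_pos: [0.5107, 0.0324, 0.1708]
tcp_rot: [0.474, -0.474, -0.525, 0.525]
contact_force: [0.3, 0.1, 0.5]
gripper_width: 0.005
```

Run:
```python
from h import *
o=snap("j");fit(o);print(env.observe()["tcp_pos"])
```

```text
n 13 tilt(+ = weight up) 1.97 yaw 97.49 z@edge 0.0896
[-0.03   -0.0708 -0.0919 -0.1128 -0.1332 -0.154  -0.1749 -0.1955 -0.2165
 -0.2371 -0.2785 -0.2992 -0.3203]
[0.51068526 0.03238066 0.17085255]
```

Run:
```python
from h import *
o=load("a")
crop(o["top"],390,110,110,100,6,"k1");crop(o["side"],400,170,120,130,4.5,"k2")
o=load("j")
P=fit(o);print(P.round(4)[[0,-1]])
T=lambda x,y:(275+(x+.5)/5.7-.5,180+(y+.5)/5.7-.5)
S=lambda x,y:(290+(x+.5)/6.6-.5,170+(y+.5)/6.6-.5)
crop(o["top"],365,190,40,35,18,"k3");crop(o["side"],350,215,40,35,18,"k4")
print(tri(o["top"],T(592,150),o["side"],S(500,385)))
```

```text
n 13 tilt(+ = weight up) 1.97 yaw 97.49 z@edge 0.0896
[-0.03   -0.0708 -0.0919 -0.1128 -0.1332 -0.154  -0.1749 -0.1955 -0.2165
 -0.2371 -0.2785 -0.2992 -0.3203]
[[ 0.5185 -0.03    0.094 ]
 [ 0.5573 -0.3203  0.0828]]
(array([ 0.54933785, -0.26245066,  0.09642614]), np.float64(0.0006885783378663848))
```

View pics/k1.png

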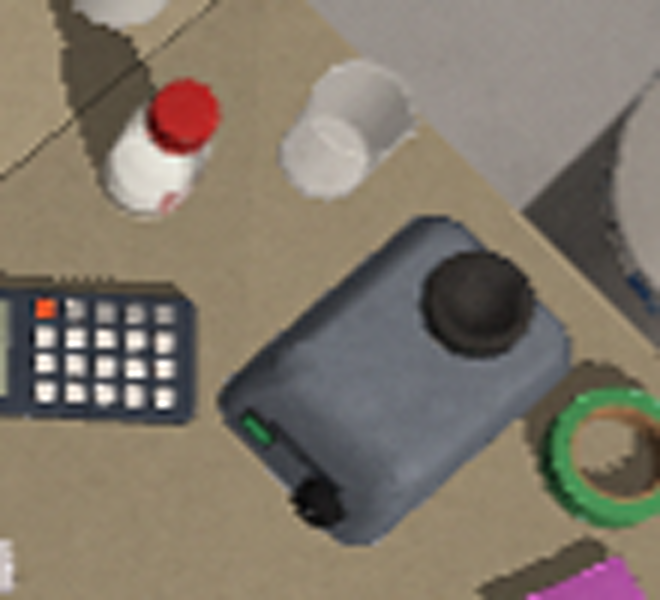

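View pics/k2.png

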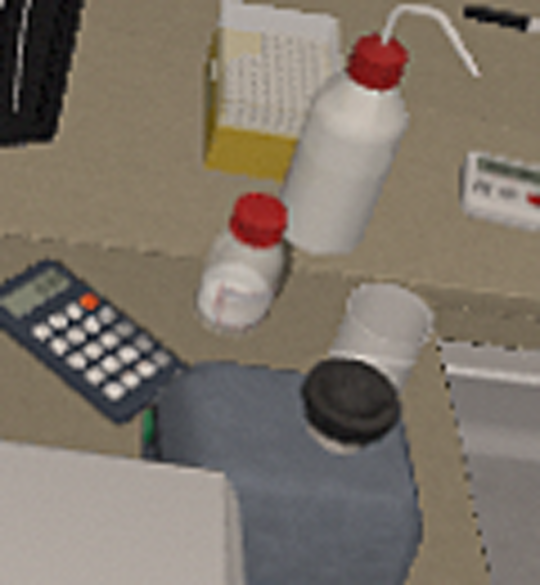

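View pics/k3.png

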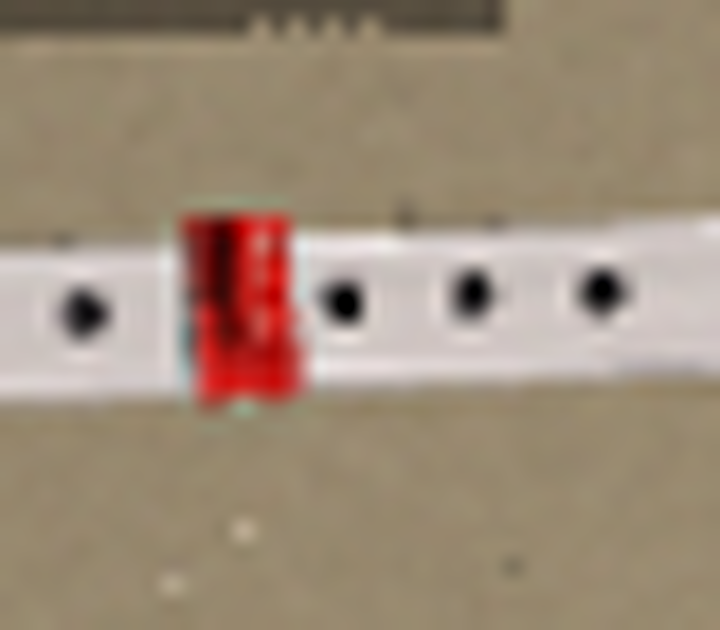

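View pics/k4.png

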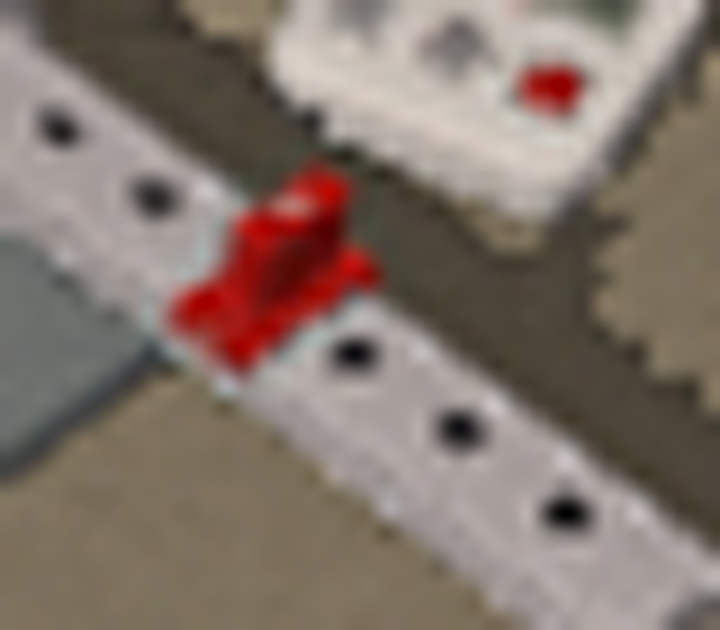

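Run:
```python
from h import *
o=load("j");t,s=o["top"],o["side"]
print('clip foot',atz(t,365+243/18-.5,190+310/18-.5,.086))
print('foot edges',atz(t,365+193/18-.5,190+310/18-.5,.086),atz(t,365+297/18-.5,190+310/18-.5,.086))
print('white line top of tab',tri(t,(365+262/18-.5,190+280/18-.5),s,(350+295/18-.5,215+207/18-.5)))
print('lid',tri(t,(469,160.3),s,(478.2,257.8)))
for z in (.08,.12): print('jug l',atz(t,427.5,176.7,z),atz(t,450,200,z),'bottle',atz(t,420,129,z))
```

```text
clip foot [ 0.54954884 -0.26276549  0.086     ]
foot edges [ 0.54891787 -0.25477948  0.086     ] [ 0.55023025 -0.27138985  0.086     ]
white line top of tab (array([ 0.55011683, -0.26306479,  0.10385124]), np.float64(0.0009151273079067323))
lid (array([ 0.70198042, -0.51537163,  0.11248276]), np.float64(0.0012329591190424888))
jug l [ 0.65292906 -0.40453424  0.08      ] [ 0.58741466 -0.47116619  0.08      ] bottle [ 0.80165451 -0.37868082  0.08      ]
jug l [ 0.64027775 -0.3947661   0.12      ] [ 0.57698135 -0.45914222  0.12      ] bottle [ 0.78396811 -0.36978795  0.12      ]
```

Request:
play_rows(plan=[{"x": 0.032,"y": -0.095,"z": 0,"wx": 0,"wy": 0,"wz": 0,"hand": 255},{"x": 0.012,"y": -0.095,"z": 0,"wx": 0,"wy": 0,"wz": 0,"hand": 255},{"x": 0.012,"y": -0.095,"z": 0,"wx": 0,"wy": 0,"wz": 0,"hand": 255},{"x": 0.012,"y": -0.095,"z": 0,"wx": 0,"wy": 0,"wz": 0,"hand": 255},{"x": 0.012,"y": -0.095,"z": 0,"wx": 0,"wy": 0,"wz": 0,"hand": 255}])

```text
time_s: 10.17
tcp_pos: [0.5426, -0.1594, 0.1709]
tcp_rot: [-0.474, 0.474, 0.525, -0.525]
contact_force: [0.9, -0.3, 0.2]
gripper_width: 0.01
```

Request:
play_rows(plan=[{"x": 0.012,"y": -0.095,"z": 0,"wx": 0,"wy": 0,"wz": 0,"hand": 255},{"x": 0.012,"y": -0.095,"z": 0,"wx": 0,"wy": 0,"wz": 0,"hand": 255},{"x": 0.012,"y": -0.095,"z": 0,"wx": 0,"wy": 0,"wz": 0,"hand": 255},{"x": 0.012,"y": -0.095,"z": 0,"wx": 0,"wy": 0,"wz": 0,"hand": 255},{"x": 0,"y": 0,"z": 0,"wx": 0,"wy": 0,"wz": 0,"hand": 255}])

```text
time_s: 10.58
tcp_pos: [0.5612, -0.3157, 0.17]
tcp_rot: [0.475, -0.475, -0.523, 0.524]
contact_force: [-0.1, -0.6, -0.3]
gripper_width: 0.003
```

Request:
play_rows(plan=[{"x": 0,"y": 0,"z": 0,"wx": 0,"wy": 0,"wz": 0,"hand": 255},{"x": 0,"y": 0,"z": 0,"wx": 0,"wy": 0,"wz": 0,"hand": 255}])

```text
time_s: 10.75
tcp_pos: [0.5618, -0.3091, 0.1706]
tcp_rot: [-0.474, 0.473, 0.525, -0.525]
contact_force: [0.0, 0.3, 0.2]
gripper_width: 0.003
```

Run:
```python
from h import *
o=snap("l");fit(o);q=env.observe();print(q["tcp_pos"],q["q"])
T=lambda x,y:(265+(x+.5)/5.7-.5,180+(y+.5)/5.7-.5)
S=lambda x,y:(280+(x+.5)/6.6-.5,170+(y+.5)/6.6-.5)
a=load("a")
crop(a["top"],320,190,30,40,18,"l1");crop(a["side"],305,190,45,40,17,"l2")
```

```text
n 2 tilt(+ = weight up) 1.38 yaw 105.41 z@edge 0.0895
[-0.1128 -0.3665]
[ 0.56206343 -0.30833998  0.17102554] [-6.84228561e-01  6.22775279e-01  1.20541315e+00  1.32221582e-04
  1.31357834e+00 -2.35947597e+00]
```

View pics/l1.png

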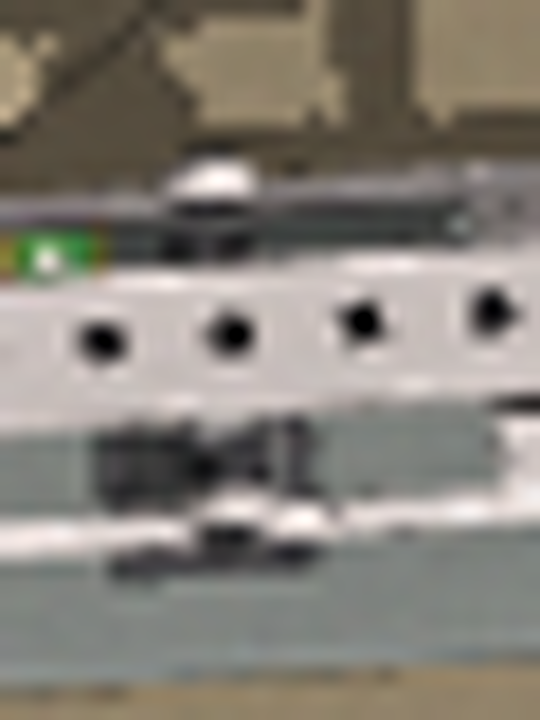

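View pics/l2.png

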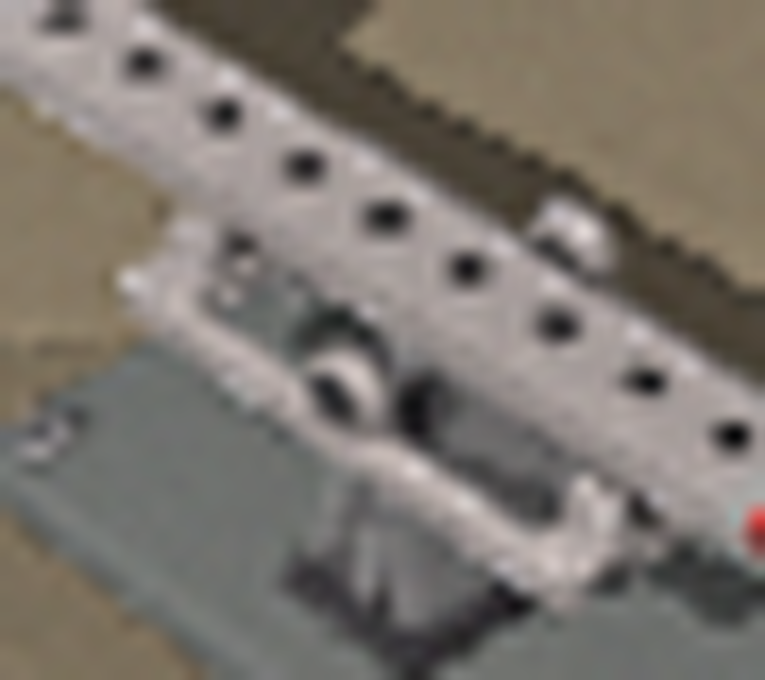

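Run:
```python
from h import *
a=load("a");t,s=a["top"],a["side"]
T=lambda x,y:(320+x/18-.5,190+y/18-.5)
S=lambda x,y:(305+x/17-.5,190+y/17-.5)
print('far',tri(t,T(212,180),s,S(572,220)))
print('near',tri(t,T(235,500),s,S(350,360)))
for z in (.075,.08,.085):
  print(z,atz(t,*T(212,185),z),atz(s,*S(570,238),z),atz(t,*T(240,505),z),atz(s,*S(348,370),z))
# reproject model of stand centre
th=np.radians(97.8);u=np.array([np.cos(th),np.sin(th),0]);v=np.array([-u[1],u[0],0])
c=np.array([.5348,-.1292,0])
for n,cc,f in (("top",t,lambda p:((p[0]+.5-265)*5.7,(p[1]+.5-180)*5.7)),("side",s,lambda p:((p[0]+.5-280)*6.6,(p[1]+.5-170)*6.6))):
  for (dx,dy,z) in ((85,42,14),(85,-42,14),(-85,42,14),(-85,-42,14)):
    print(n,dx,dy,np.round(f(proj(cc,c+u*dx/1e3+v*dy/1e3+[0,0,z/1e3]))))
```

```text
far (array([ 0.55979757, -0.12645029,  0.08473339]), np.float64(0.0017546592472792756))
near (array([ 0.50750885, -0.13379742,  0.0844158 ]), np.float64(0.0024004031983159337))
0.075 [ 0.56209646 -0.12699958  0.075     ] [ 0.56263841 -0.12121302  0.075     ] [ 0.50969074 -0.13533153  0.075     ] [ 0.51056407 -0.12706658  0.075     ]
0.08 [ 0.56090448 -0.12695325  0.08      ] [ 0.55911629 -0.12563399  0.08      ] [ 0.5087196 -0.1352501  0.08     ] [ 0.50738915 -0.13144853  0.08      ]
0.085 [ 0.55971251 -0.12690692  0.085     ] [ 0.55559416 -0.13005497  0.085     ] [ 0.50774846 -0.13516866  0.085     ] [ 0.50421423 -0.13583047  0.085     ]
top 85 42 [223. 278.]
top 85 -42 [216. 124.]
top -85 42 [543. 260.]
top -85 -42 [530. 107.]
side 85 42 [155. 303.]
side 85 -42 [286. 224.]
side -85 42 [409. 502.]
side -85 -42 [540. 408.]
```

Request:
play_rows(plan=[{"x": -0.015,"y": 0,"z": -0.06,"wx": 0,"wy": 0,"wz": 0,"hand": 255},{"x": 0,"y": 0,"z": -0.06,"wx": 0,"wy": 0,"wz": 0,"hand": 255},{"x": 0,"y": 0,"z": -0.05,"wx": 0,"wy": 0,"wz": 0,"hand": 255},{"x": 0,"y": 0,"z": 0,"wx": 0,"wy": 0,"wz": 0,"hand": 255},{"x": 0,"y": 0,"z": 0,"wx": 0,"wy": 0,"wz": 0,"hand": 255}])

```text
time_s: 11.27
tcp_pos: [0.556, -0.3086, 0.103]
tcp_rot: [0.474, -0.473, -0.525, 0.525]
contact_force: [0.4, 1.1, 1.2]
gripper_width: 0.006
```

Run:
```python
from h import *
o=snap("m");print(env.observe()["tcp_pos"])
crop(o["side"],290,150,120,100,6.6,"m1")
```

```text
[ 0.55665929 -0.30953186  0.10470127]
```

View pics/m1.png

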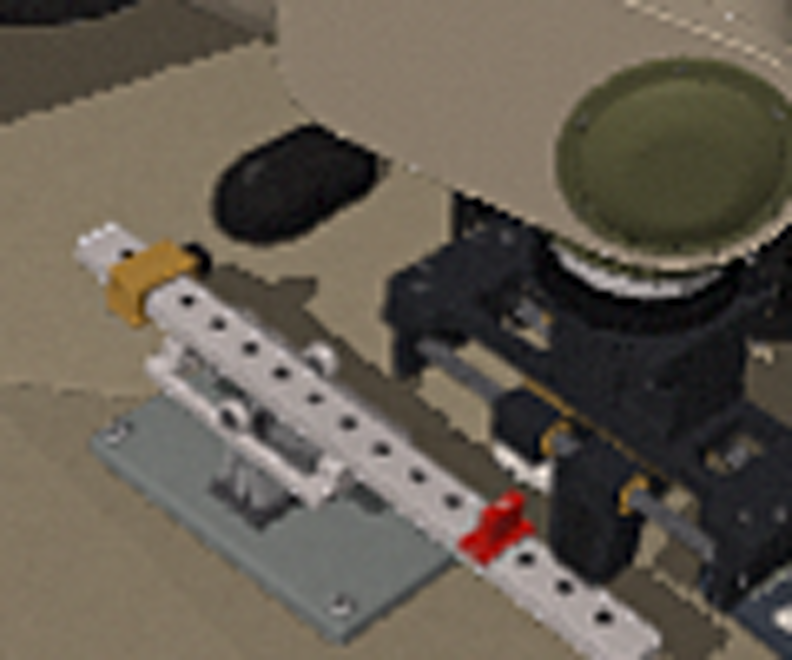

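Request:
play_rows(plan=[{"x": 0,"y": 0,"z": -0.025,"wx": 0,"wy": 0,"wz": 0,"hand": 255},{"x": -0.003,"y": 0.02,"z": 0,"wx": 0,"wy": 0,"wz": 0,"hand": 255},{"x": -0.003,"y": 0.02,"z": 0,"wx": 0,"wy": 0,"wz": 0,"hand": 255},{"x": -0.005,"y": 0.035,"z": 0,"wx": 0,"wy": 0,"wz": 0,"hand": 255},{"x": 0,"y": 0,"z": 0,"wx": 0,"wy": 0,"wz": 0,"hand": 255}])

```text
time_s: 11.78
tcp_pos: [0.5514, -0.2772, 0.0932]
tcp_rot: [-0.473, 0.473, 0.526, -0.525]
contact_force: [0.4, 0.4, 0.7]
gripper_width: 0.006
```

Run:
```python
from h import *
o=snap("n");q=env.observe();print(q["tcp_pos"],q["contact_force"])
crop(o["side"],290,150,120,100,6.6,"n1")
crop(o["top"],265,170,140,70,5.7,"n2")
print((np.array(proj(o["side"],q["tcp_pos"]))-[290,150])*6.6)
```

```text
[ 0.55169306 -0.27919694  0.09334991] [-0.11858404  0.36594762  0.79721751]
[528.04886094 540.95891401]
```

View pics/n1.png

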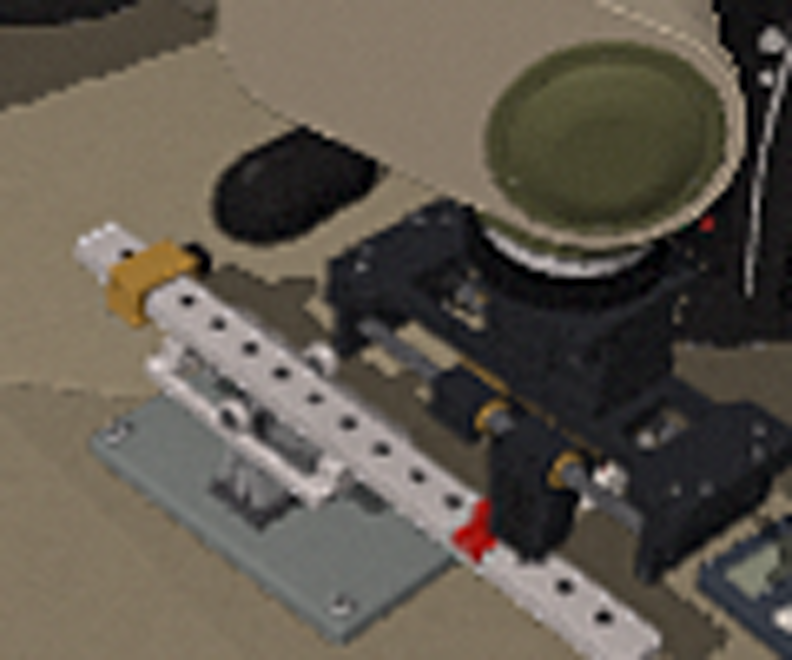

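Request:
play_rows(plan=[{"x": -0.005,"y": 0.035,"z": 0,"wx": 0,"wy": 0,"wz": 0,"hand": 255},{"x": -0.005,"y": 0.035,"z": 0,"wx": 0,"wy": 0,"wz": 0,"hand": 255},{"x": -0.005,"y": 0.035,"z": 0,"wx": 0,"wy": 0,"wz": 0,"hand": 255},{"x": -0.005,"y": 0.035,"z": 0,"wx": 0,"wy": 0,"wz": 0,"hand": 255},{"x": 0,"y": 0,"z": 0,"wx": 0,"wy": 0,"wz": 0,"hand": 255}])

```text
time_s: 12.3
tcp_pos: [0.5434, -0.2219, 0.093]
tcp_rot: [-0.473, 0.473, 0.525, -0.525]
contact_force: [0.1, 0.5, -0.3]
gripper_width: 0.007
```

Request:
play_rows(plan=[{"x": -0.005,"y": 0.035,"z": 0,"wx": 0,"wy": 0,"wz": 0,"hand": 255},{"x": -0.005,"y": 0.035,"z": 0,"wx": 0,"wy": 0,"wz": 0,"hand": 255},{"x": -0.005,"y": 0.035,"z": 0,"wx": 0,"wy": 0,"wz": 0,"hand": 255},{"x": -0.004,"y": 0.03,"z": 0,"wx": 0,"wy": 0,"wz": 0,"hand": 255},{"x": 0,"y": 0,"z": 0,"wx": 0,"wy": 0,"wz": 0,"hand": 255}])

```text
time_s: 12.72
tcp_pos: [0.5356, -0.1671, 0.0929]
tcp_rot: [-0.473, 0.473, 0.526, -0.526]
contact_force: [-0.8, -0.7, -0.1]
gripper_width: 0.007
```

Request:
play_rows(plan=[{"x": 0,"y": 0,"z": 0,"wx": 0,"wy": 0,"wz": 0,"hand": 255},{"x": 0,"y": 0,"z": 0,"wx": 0,"wy": 0,"wz": 0,"hand": 255}])

```text
time_s: 12.88
tcp_pos: [0.536, -0.1698, 0.0929]
tcp_rot: [-0.473, 0.474, 0.525, -0.525]
contact_force: [0.1, -0.6, 0.3]
gripper_width: 0.008
```

Run:
```python
from h import *
o=snap("p");q=env.observe();print(q["tcp_pos"],q["contact_force"])
crop(o["side"],290,150,120,100,6.6,"p1")
crop(o["top"],265,170,140,70,5.7,"p2")
```

```text
[ 0.53592648 -0.17007927  0.09276871] [ 0.04340578 -0.40274768 -0.47503641]
```

View pics/p1.png

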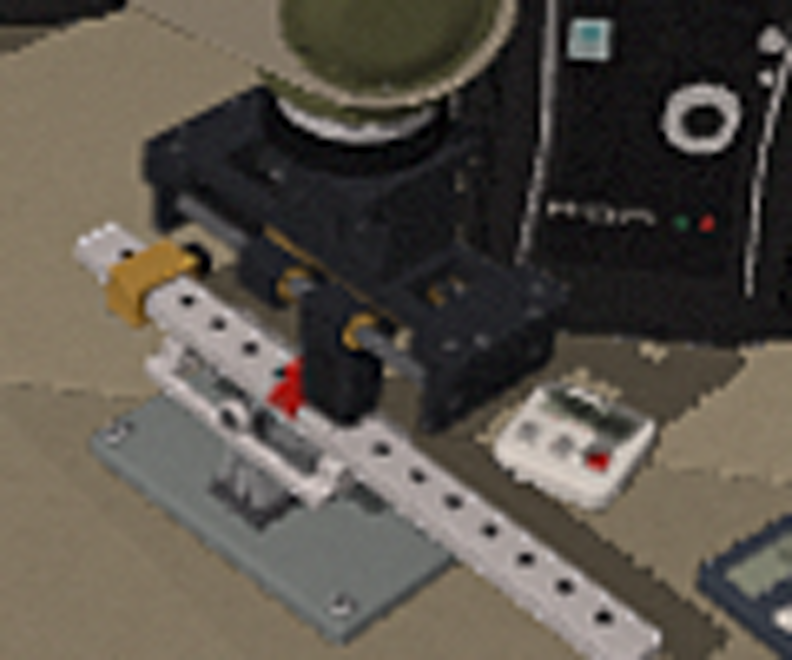

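View pics/p2.png

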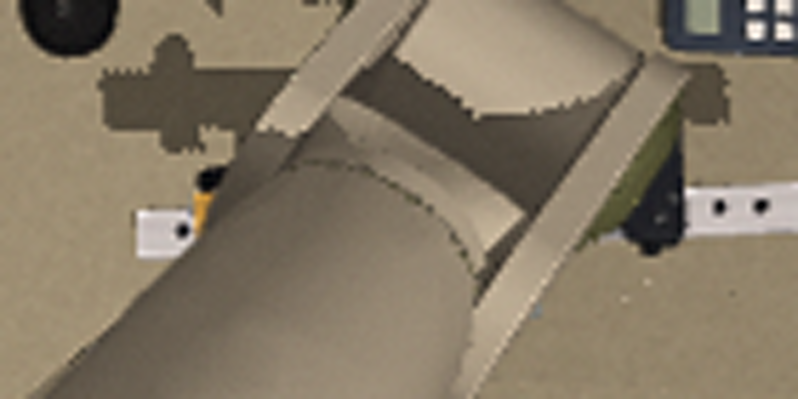

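```bash
cat >> h.py <<'E'
def side_fit(o,yaw=97.4,c=(.5335,-.1333),hand=None):
    s=o["side"];th=np.radians(yaw);u=np.array([np.cos(th),np.sin(th),0]);n=np.array([-u[1],u[0],0]);c=np.array([*c,0])
    x0,y0,w,h=280,165,130,90
    g=cv2.cvtColor(s["image"][y0:y0+h,x0:x0+w],cv2.COLOR_RGB2GRAY);g=cv2.resize(g,None,fx=6,fy=6,interpolation=cv2.INTER_CUBIC)
    bh=cv2.morphologyEx(g,cv2.MORPH_BLACKHAT,np.ones((25,25),np.uint8))
    k,l,st,ce=cv2.connectedComponentsWithStats((bh>55).astype(np.uint8))
    Q=[]
    for (a,b),q in zip(ce[1:],st[1:]):
        if 40<q[4]<500 and max(q[2],q[3])<26:
            e,r=ray(s,(a+.5)/6-.5+x0,(b+.5)/6-.5+y0);P=e+r*((c-e)@n)/(r@n)
            if .07<P[2]<.105:Q.append(((P-c)@u,P[2]))
    Q=np.array(sorted(Q));best=None
    for i in range(len(Q)):
        for j in range(i+1,len(Q)):
            m=(Q[j,1]-Q[i,1])/(Q[j,0]-Q[i,0])
            if abs(m)>.1: continue
            ok=abs(Q[:,1]-Q[i,1]-m*(Q[:,0]-Q[i,0]))<.0012
            if best is None or ok.sum()>best.sum(): best=ok
    p=np.polyfit(Q[best,0],Q[best,1],1);print("side tilt",np.degrees(np.arctan(p[0])).round(2),"z0",p[1].round(4),"s",(Q[best,0]*1e3).round(1))
E
python3 - <<'E'
from h import *
for k in "adgijmnp": print(k);side_fit(load(k))
E
```

```text
a
side tilt -4.82 z0 0.0895 s [-145.5 -125.  -103.4  -61.1  -40.5  -19.3    2.6   23.1   44.2   65.8
   87.   108.7  151.2]
d
side tilt -3.51 z0 0.0871 s [-172.5 -151.5 -130.   -87.9  -67.8  -46.3  -26.    -4.4   16.    37.1
   57.8   78.7]
g
side tilt -1.05 z0 0.0874 s [-181.  -160.3 -139.6  -97.3  -76.3  -55.6  -35.2  -13.7    7.    29.
   48.6   70.1  191.2]
i
side tilt 1.91 z0 0.0875 s [-187.5 -166.1 -145.  -102.9  -82.2  -60.6  -40.2  -19.3    1.9   22.2
   43.7   64.7  106.5]
j
side tilt 1.93 z0 0.0876 s [-187.5 -166.2 -144.9 -102.9  -82.2  -60.7  -40.3  -19.3    2.    22.2
   43.7   64.6  106.3]
m
side tilt 1.97 z0 0.0875 s [-187.5 -165.8 -144.9 -102.9  -82.3  -60.6  -40.2  -19.3    2.    22.3
   43.6   64.6  106.4]
n
side tilt 1.87 z0 0.0876 s [-187.5 -166.1 -103.3  -82.2  -60.7  -40.2  -19.4    2.    22.3   43.5
   64.6  106.5]
p
side tilt 1.92 z0 0.0876 s [-187.5 -166.2 -144.9 -124.3 -103.2  -82.3  -60.6   22.3   43.7   64.6
  106.5]
```

Run:
```python
from h import *
for k in ["a","d","e","f","g2","i","j"]:
    P=fit(load(k));c=np.polyfit(P[:,1],P[:,0],1);print(k,'x@weight fork',np.polyval(c,-.08).round(4),'edge',np.polyval(c,-.1296).round(4),'plain fork',np.polyval(c,-.179).round(4), 'resid z',np.round(1e3*(P[:,2]-np.polyval(np.polyfit(P[:,1],P[:,2],1),P[:,1])),1))
o=load("j");crop(o["side"],305,185,60,50,13,"q1");crop(o["top"],300,185,60,45,13,"q2");crop(load("g2")["side"],305,185,60,50,13,"q3");
```

```text
n 13 tilt(+ = weight up) -3.84 yaw 98.24 z@edge 0.0891
[ 0.0138 -0.0281 -0.0484 -0.0695 -0.0902 -0.111  -0.1314 -0.1521 -0.1726
 -0.1932 -0.2348 -0.2555 -0.276 ]
a x@weight fork 0.5265 edge 0.5337 plain fork 0.5409 resid z [-0.4 -0.   0.1  0.2 -0.2  0.2  0.6  0.2 -0.3  0.  -0.2  0.1 -0.2]
n 12 tilt(+ = weight up) -3.82 yaw 97.12 z@edge 0.0893
[-0.0575 -0.0785 -0.0991 -0.12   -0.1404 -0.1616 -0.1822 -0.2029 -0.2234
 -0.2653 -0.2859 -0.3068]
d x@weight fork 0.5255 edge 0.5317 plain fork 0.5379 resid z [ 0.1  0.2 -0.3 -0.1  0.2  0.  -0.2 -0.3  0.4 -0.1 -0.1  0.1]
n 10 tilt(+ = weight up) -3.75 yaw 97.19 z@edge 0.0893
[-0.0825 -0.1027 -0.1239 -0.1444 -0.1651 -0.1857 -0.2065 -0.2686 -0.2892
 -0.3103]
e x@weight fork 0.5256 edge 0.5318 plain fork 0.5381 resid z [-0.  -0.1  0.3  0.3 -0.1 -0.2 -0.2 -0.2 -0.1  0.4]
n 12 tilt(+ = weight up) -1.85 yaw 97.17 z@edge 0.0895
[-0.0657 -0.0862 -0.107  -0.1282 -0.1488 -0.1696 -0.1901 -0.2112 -0.2318
 -0.2734 -0.2941 -0.3149]
f x@weight fork 0.526 edge 0.5322 plain fork 0.5384 resid z [ 0.2 -0.3 -0.2 -0.2  0.2 -0.2  0.6  0.2 -0.1 -0.  -0.1 -0.1]
n 12 tilt(+ = weight up) -0.76 yaw 97.15 z@edge 0.0893
[-0.0657 -0.0864 -0.1072 -0.1282 -0.1489 -0.1698 -0.1906 -0.2113 -0.2323
 -0.2738 -0.2942 -0.3155]
g2 x@weight fork 0.5261 edge 0.5324 plain fork 0.5386 resid z [-0.2 -0.7  0.9  0.   0.3 -0.2 -0.3  0.2  0.2  0.3 -0.6  0.1]
n 13 tilt(+ = weight up) 1.98 yaw 97.52 z@edge 0.0896
[-0.0303 -0.0708 -0.0919 -0.1128 -0.1333 -0.1541 -0.1748 -0.1955 -0.2165
 -0.2372 -0.2785 -0.2992 -0.3203]
i x@weight fork 0.5256 edge 0.5322 plain fork 0.5387 resid z [ 1.2 -0.6 -0.  -0.4 -0.6 -0.6 -0.   0.2  0.   1.  -0.3  0.3 -0.1]
n 13 tilt(+ = weight up) 1.97 yaw 97.49 z@edge 0.0896
[-0.03   -0.0708 -0.0919 -0.1128 -0.1332 -0.154  -0.1749 -0.1955 -0.2165
 -0.2371 -0.2785 -0.2992 -0.3203]
j x@weight fork 0.5257 edge 0.5322 plain fork 0.5387 resid z [ 1.  -0.5  0.1 -0.3 -0.5 -0.6  0.   0.2  0.   0.9 -0.3  0.2 -0.1]
```

View pics/q1.png

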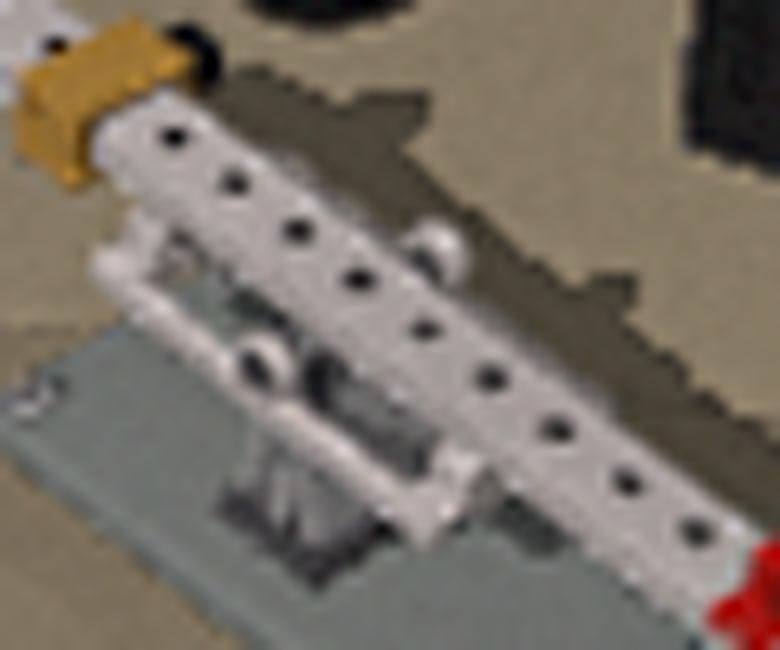

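View pics/q2.png

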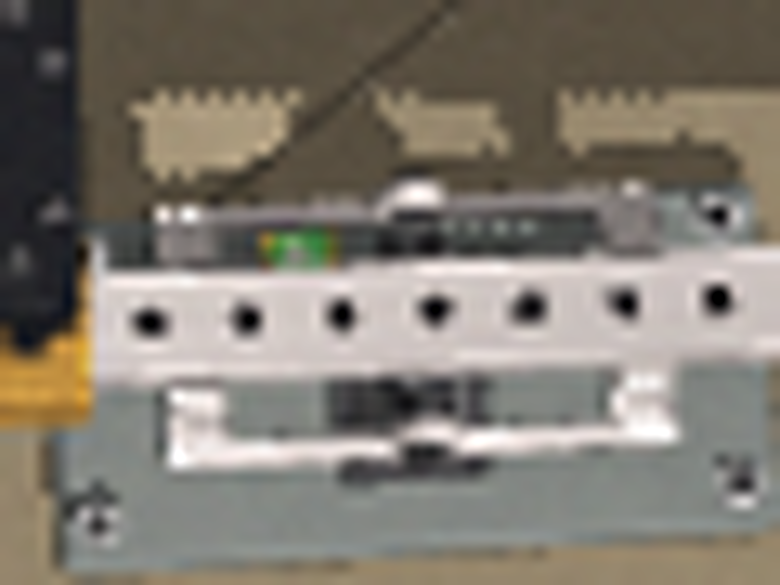

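View pics/q3.png

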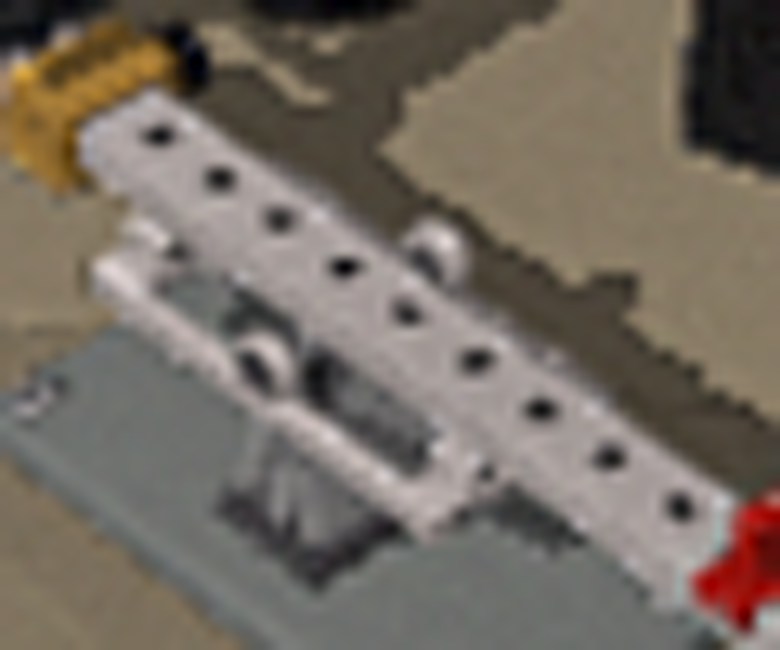

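Request:
play_rows(plan=[{"x": -0.001,"y": 0.01,"z": 0,"wx": 0,"wy": 0,"wz": 0,"hand": 255},{"x": -0.001,"y": 0.01,"z": 0,"wx": 0,"wy": 0,"wz": 0,"hand": 255},{"x": -0.001,"y": 0.007,"z": 0,"wx": 0,"wy": 0,"wz": 0,"hand": 255},{"x": -0.001,"y": 0.005,"z": 0,"wx": 0,"wy": 0,"wz": 0,"hand": 255},{"x": 0,"y": 0,"z": 0,"wx": 0,"wy": 0,"wz": 0,"hand": 255}])

```text
time_s: 13.4
tcp_pos: [0.5343, -0.1564, 0.0929]
tcp_rot: [-0.474, 0.473, 0.525, -0.525]
contact_force: [-0.2, -0.0, 0.7]
gripper_width: 0.009
```

Request:
play_rows(plan=[{"x": 0.003,"y": -0.025,"z": 0,"wx": 0,"wy": 0,"wz": 0,"hand": 255},{"x": 0,"y": 0,"z": 0.08,"wx": 0,"wy": 0,"wz": 0,"hand": 255},{"x": 0,"y": 0.05,"z": 0.08,"wx": 0,"wy": 0,"wz": 0,"hand": 255},{"x": -0.01,"y": 0.09,"z": 0,"wx": 0,"wy": 0,"wz": 0,"hand": 255},{"x": -0.01,"y": 0.09,"z": 0,"wx": 0,"wy": 0,"wz": 0,"hand": 255}])

```text
time_s: 13.82
tcp_pos: [0.5282, -0.0753, 0.1585]
tcp_rot: [-0.473, 0.475, 0.525, -0.524]
contact_force: [-0.4, 0.7, -0.0]
gripper_width: 0.006
```

Request:
play_rows(plan=[{"x": -0.013,"y": 0.1,"z": 0,"wx": 0,"wy": 0,"wz": 0,"hand": 255},{"x": -0.013,"y": 0.1,"z": 0,"wx": 0,"wy": 0,"wz": 0,"hand": 255},{"x": -0.013,"y": 0.1,"z": 0,"wx": 0,"wy": 0,"wz": 0,"hand": 255},{"x": 0,"y": 0,"z": 0,"wx": 0,"wy": 0,"wz": 0,"hand": 255}])

```text
time_s: 14.15
tcp_pos: [0.5109, 0.0501, 0.157]
tcp_rot: [-0.473, 0.472, 0.527, -0.526]
contact_force: [0.4, -0.3, -0.0]
gripper_width: 0.004
```

Run:
```python
from h import *
o=snap("r");q=env.observe();print(q["tcp_pos"],q["contact_force"])
fit(o);side_fit(o)
crop(o["side"],305,185,60,50,13,"r1")
crop(o["top"],300,185,60,45,13,"r2")
```

```text
[0.51208388 0.04566435 0.15700639] [0.06474656 0.00568383 0.35088267]
n 13 tilt(+ = weight up) 1.95 yaw 97.63 z@edge 0.0895
[-0.0292 -0.0709 -0.0919 -0.1128 -0.1541 -0.1749 -0.1955 -0.2164 -0.2372
 -0.2577 -0.2784 -0.2992 -0.3204]
side tilt 1.92 z0 0.0876 s [-187.5 -166.1 -144.8 -124.3 -103.3  -82.2  -60.8  -40.2  -19.4   22.3
   43.6   64.6  106.5]
```

View pics/r1.png

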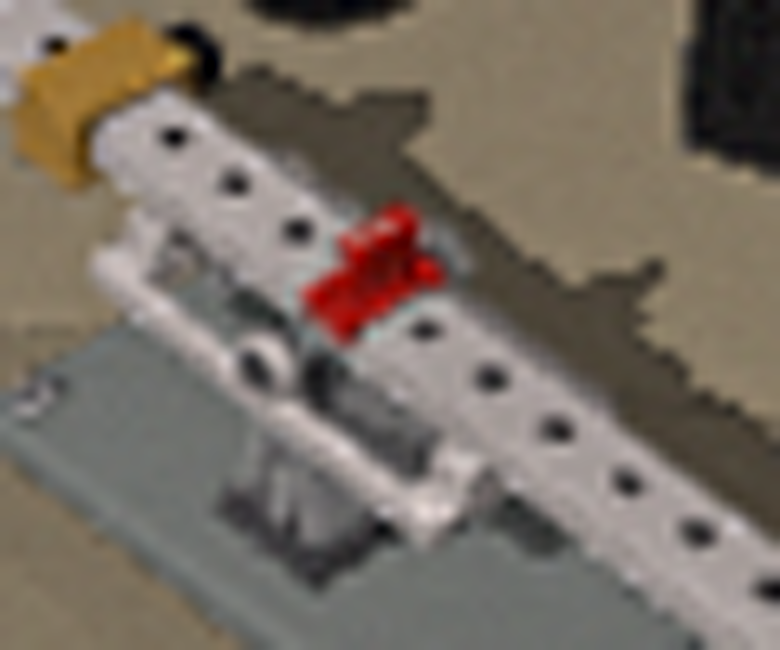

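View pics/r2.png

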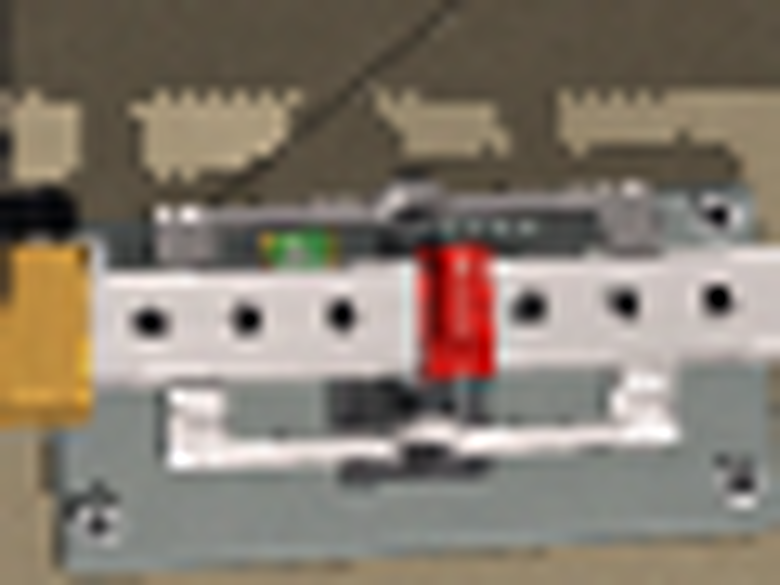

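Request:
play_rows(plan=[{"x": 0.008,"y": -0.06,"z": -0.05,"wx": 0,"wy": 0,"wz": 0,"hand": 255},{"x": 0,"y": -0.06,"z": -0.08,"wx": 0,"wy": 0,"wz": 0,"hand": 255},{"x": 0,"y": 0,"z": 0,"wx": 0,"wy": 0,"wz": 0,"hand": 255},{"x": 0,"y": 0,"z": 0,"wx": 0,"wy": 0,"wz": 0,"hand": 255}])

```text
time_s: 14.58
tcp_pos: [0.5147, -0.0049, 0.1038]
tcp_rot: [0.475, -0.474, -0.524, 0.525]
contact_force: [0.6, 0.7, 0.2]
gripper_width: 0.005
```

Request:
play_rows(plan=[{"x": 0,"y": 0,"z": -0.01,"wx": 0,"wy": 0,"wz": 0,"hand": 255},{"x": 0,"y": 0,"z": 0,"wx": 0,"wy": 0,"wz": 0,"hand": 255}])

```text
time_s: 14.75
tcp_pos: [0.5155, -0.0029, 0.1012]
tcp_rot: [-0.473, 0.474, 0.525, -0.525]
contact_force: [0.2, 0.3, 0.0]
gripper_width: 0.005
```

Run:
```python
from h import *
o=snap("s");q=env.observe();print(q["tcp_pos"],q["contact_force"])
side_fit(o)
crop(o["side"],280,150,100,80,8,"s1")
```

```text
[ 0.51545595 -0.00254994  0.10152364] [-0.73430063 -0.19319644 -0.36007774]
side tilt 1.92 z0 0.0876 s [-187.5 -166.1 -144.8 -124.3 -103.3  -82.2  -60.7  -40.2  -19.5   22.3
   43.8   64.6  106.4]
```

View pics/s1.png

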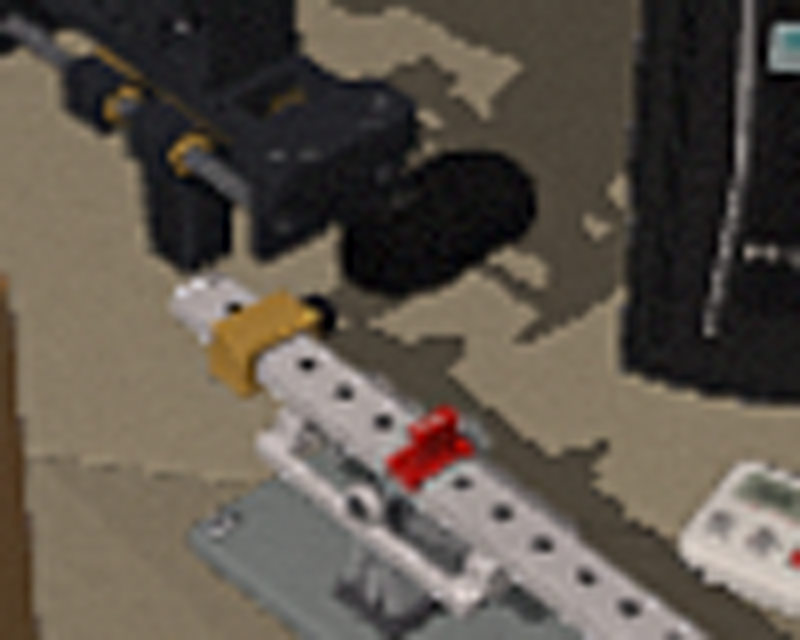

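Request:
play_rows(plan=[{"x": 0.001,"y": -0.006,"z": -0.012,"wx": 0,"wy": 0,"wz": 0,"hand": 255},{"x": 0,"y": -0.005,"z": -0.01,"wx": 0,"wy": 0,"wz": 0,"hand": 255},{"x": 0,"y": 0,"z": 0,"wx": 0,"wy": 0,"wz": 0,"hand": 255},{"x": 0,"y": 0,"z": 0,"wx": 0,"wy": 0,"wz": 0,"hand": 255}])

```text
time_s: 15.18
tcp_pos: [0.5154, -0.0072, 0.0918]
tcp_rot: [0.474, -0.473, -0.525, 0.525]
contact_force: [0.5, 0.6, 0.5]
gripper_width: 0.008
```

Request:
play_rows(plan=[{"x": 0,"y": 0,"z": -0.005,"wx": 0,"wy": 0,"wz": 0,"hand": 255},{"x": 0,"y": 0,"z": 0,"wx": 0,"wy": 0,"wz": 0,"hand": 255}])

```text
time_s: 15.35
tcp_pos: [0.5154, -0.0071, 0.0898]
tcp_rot: [0.474, -0.474, -0.525, 0.525]
contact_force: [-0.5, 0.2, -0.5]
gripper_width: 0.005
```

Request:
play_rows(plan=[{"x": 0,"y": 0,"z": -0.005,"wx": 0,"wy": 0,"wz": 0,"hand": 255},{"x": 0,"y": 0,"z": 0,"wx": 0,"wy": 0,"wz": 0,"hand": 255}])

```text
time_s: 15.52
tcp_pos: [0.5154, -0.0071, 0.0878]
tcp_rot: [0.474, -0.473, -0.525, 0.525]
contact_force: [0.2, -0.0, 0.0]
gripper_width: 0.002
```

Run:
```python
from h import *
o=snap("t");q=env.observe();print(q["tcp_pos"],q["contact_force"])
side_fit(o)
```

```text
[ 0.51545882 -0.00717702  0.08798993] [ 0.68805168  0.41666551 -0.46811423]
side tilt -0.46 z0 0.0877 s [-186.8 -165.7 -144.4 -123.7 -102.9  -81.5  -60.7  -40.   -18.5   23.2
   43.9   64.8  107.7]
```

Request:
play_rows(plan=[{"x": 0,"y": 0,"z": 0.05,"wx": 0,"wy": 0,"wz": 0,"hand": 255},{"x": 0,"y": 0,"z": 0,"wx": 0,"wy": 0,"wz": 0,"hand": 255},{"x": 0,"y": 0,"z": 0,"wx": 0,"wy": 0,"wz": 0,"hand": 255},{"x": 0,"y": 0,"z": 0,"wx": 0,"wy": 0,"wz": 0,"hand": 255},{"x": 0,"y": 0,"z": 0,"wx": 0,"wy": 0,"wz": 0,"hand": 255}])

```text
time_s: 16.03
tcp_pos: [0.5151, -0.0071, 0.1073]
tcp_rot: [0.474, -0.473, -0.525, 0.525]
contact_force: [-0.2, 1.4, 0.3]
gripper_width: 0.003
```

Run:
```python
from h import *
o=snap("u");q=env.observe();print(q["tcp_pos"],q["contact_force"])
side_fit(o)
```

```text
[ 0.51524201 -0.00711979  0.10746497] [-0.58379385  0.31039486 -0.1559723 ]
side tilt 1.94 z0 0.0876 s [-187.5 -166.1 -144.8 -124.3 -103.2  -82.2  -60.7  -40.2  -19.3   22.3
   43.6   64.6  106.3]
```

Request:
play_rows(plan=[{"x": 0,"y": 0,"z": 0.05,"wx": 0,"wy": 0,"wz": 0,"hand": 255},{"x": -0.01,"y": 0.1,"z": 0.05,"wx": 0,"wy": 0,"wz": 0,"hand": 255},{"x": 0,"y": 0.1,"z": 0,"wx": 0,"wy": 0,"wz": 0,"hand": 255},{"x": 0,"y": 0,"z": 0,"wx": 0,"wy": 0,"wz": 0,"hand": 255},{"x": 0,"y": 0,"z": 0,"wx": 0,"wy": 0,"wz": 0,"hand": 255}])

```text
time_s: 16.55
tcp_pos: [0.5115, 0.0713, 0.1464]
tcp_rot: [0.473, -0.473, -0.526, 0.526]
contact_force: [0.2, -0.7, 0.7]
gripper_width: 0.006
```

Run:
```python
from h import *
o=snap("v");q=env.observe();print(q["tcp_pos"],q["contact_force"])
fit(o);side_fit(o)
crop(o["side"],305,185,60,50,13,"v1")
crop(o["top"],300,185,60,45,13,"v2")
```

```text
[0.51166617 0.06950017 0.14612356] [-0.43955102  0.50958615 -0.60691035]
n 13 tilt(+ = weight up) 1.94 yaw 97.44 z@edge 0.0895
[-0.0297 -0.0709 -0.0919 -0.1128 -0.1541 -0.1749 -0.1955 -0.2165 -0.2371
 -0.2577 -0.2785 -0.2992 -0.3204]
side tilt 1.93 z0 0.0876 s [-187.5 -166.1 -144.9 -124.3 -103.2  -82.2  -60.7  -40.3  -19.3   22.4
   43.6   64.6  106.5]
```

View pics/v1.png

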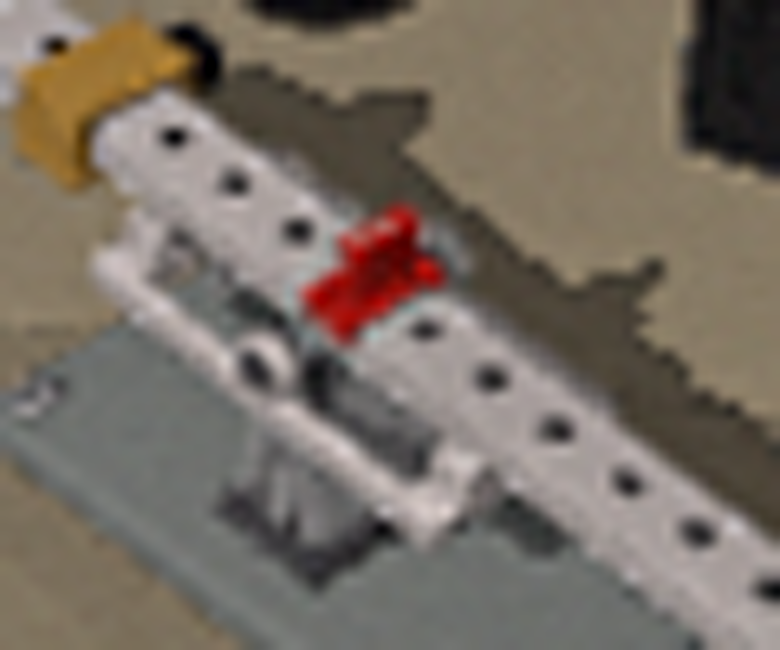

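View pics/v2.png

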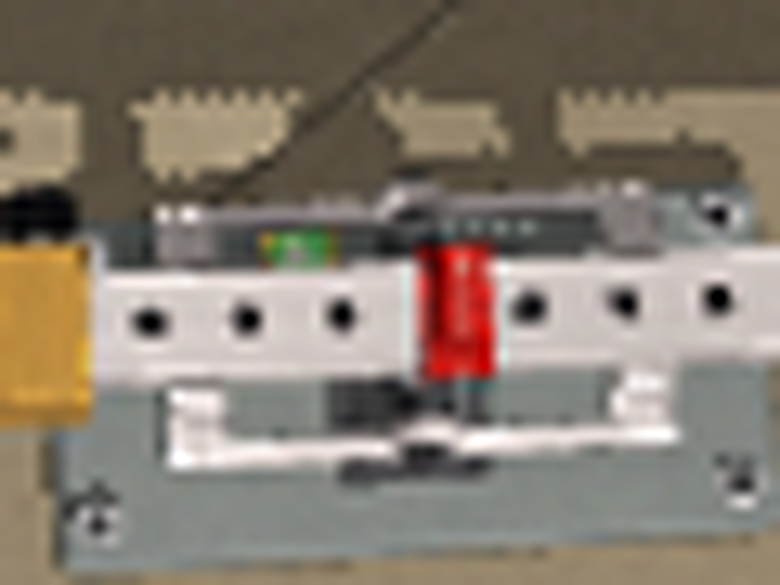

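Request:
play_rows(plan=[{"x": 0.012,"y": -0.102,"z": 0.01,"wx": 0,"wy": 0,"wz": 0,"hand": 255},{"x": 0.012,"y": -0.102,"z": 0,"wx": 0,"wy": 0,"wz": 0,"hand": 255},{"x": 0.012,"y": -0.102,"z": 0,"wx": 0,"wy": 0,"wz": 0,"hand": 255},{"x": 0.012,"y": -0.102,"z": 0,"wx": 0,"wy": 0,"wz": 0,"hand": 255},{"x": 0.012,"y": -0.102,"z": 0,"wx": 0,"wy": 0,"wz": 0,"hand": 255}])

```text
time_s: 17.07
tcp_pos: [0.5352, -0.1374, 0.1503]
tcp_rot: [0.474, -0.474, -0.525, 0.525]
contact_force: [0.7, 0.1, 0.7]
gripper_width: 0.004
```

Request:
play_rows(plan=[{"x": 0.012,"y": -0.102,"z": 0,"wx": 0,"wy": 0,"wz": 0,"hand": 255},{"x": 0.012,"y": -0.102,"z": 0,"wx": 0,"wy": 0,"wz": 0,"hand": 255},{"x": 0.012,"y": -0.102,"z": 0,"wx": 0,"wy": 0,"wz": 0,"hand": 255},{"x": 0.012,"y": -0.102,"z": 0,"wx": 0,"wy": 0,"wz": 0,"hand": 255},{"x": 0.012,"y": -0.102,"z": 0,"wx": 0,"wy": 0,"wz": 0,"hand": 255}])

```text
time_s: 17.48
tcp_pos: [0.5586, -0.3416, 0.15]
tcp_rot: [0.474, -0.474, -0.525, 0.525]
contact_force: [1.1, -0.9, 0.6]
gripper_width: 0.01
```

Request:
play_rows(plan=[{"x": 0.005,"y": -0.09,"z": 0,"wx": 0,"wy": 0,"wz": 0,"hand": 255},{"x": 0,"y": -0.05,"z": 0,"wx": 0,"wy": 0,"wz": 0,"hand": 255},{"x": 0,"y": 0,"z": 0,"wx": 0,"wy": 0,"wz": 0,"hand": 255},{"x": 0,"y": 0,"z": 0,"wx": 0,"wy": 0,"wz": 0,"hand": 255}])

```text
time_s: 17.82
tcp_pos: [0.5606, -0.3955, 0.1495]
tcp_rot: [-0.475, 0.474, 0.524, -0.524]
contact_force: [-0.2, 0.6, -0.0]
gripper_width: 0.004
```

Run:
```python
from h import *
o=snap("w");q=env.observe();print(q["time_s"],q["tcp_pos"],q["contact_force"])
side_fit(o)
crop(o["side"],300,170,150,110,5.3,"w1")
crop(o["top"],275,170,160,80,5,"w2")
```

```text
17.9167 [ 0.56144267 -0.39349748  0.15030511] [-0.28023727 -0.42511201 -0.14410558]
side tilt 1.94 z0 0.0876 s [-187.5 -166.2 -144.8 -124.3 -103.2  -82.3  -60.7  -40.3  -19.3   22.4
   43.6   64.6  106.4]
```

View pics/w1.png

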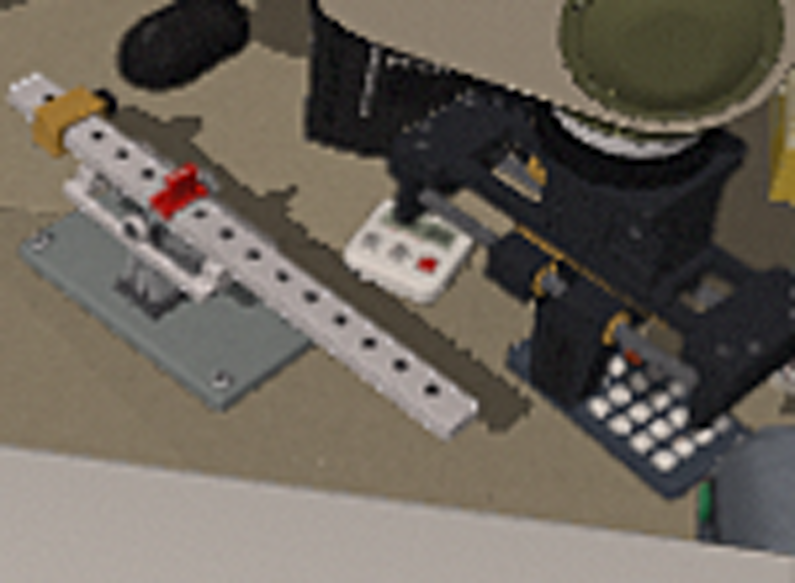

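View pics/w2.png

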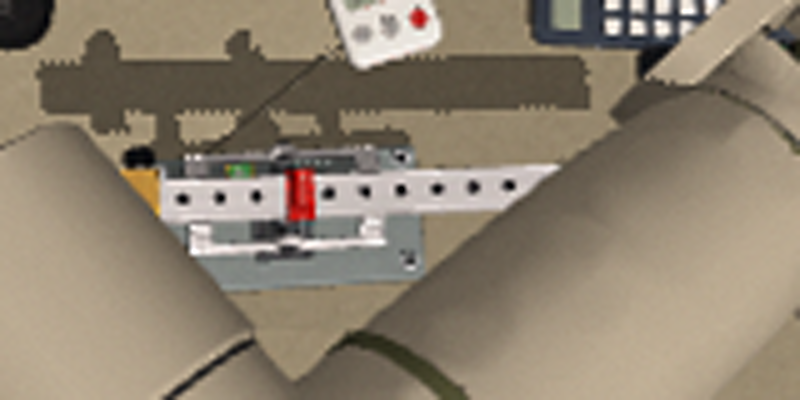

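Request:
play_rows(plan=[{"x": 0.008,"y": 0,"z": -0.07,"wx": 0,"wy": 0,"wz": 0,"hand": 255},{"x": 0,"y": 0,"z": -0.07,"wx": 0,"wy": 0,"wz": 0,"hand": 255},{"x": 0,"y": 0,"z": -0.07,"wx": 0,"wy": 0,"wz": 0,"hand": 255},{"x": 0,"y": 0.02,"z": 0,"wx": 0,"wy": 0,"wz": 0,"hand": 255},{"x": 0,"y": 0,"z": 0,"wx": 0,"wy": 0,"wz": 0,"hand": 255}])

```text
time_s: 18.33
tcp_pos: [0.565, -0.3835, 0.0663]
tcp_rot: [-0.474, 0.472, 0.526, -0.525]
contact_force: [0.3, -0.5, 1.5]
gripper_width: 0.003
```

Request:
play_rows(plan=[{"x": 0,"y": 0.02,"z": 0,"wx": 0,"wy": 0,"wz": 0,"hand": 255},{"x": 0,"y": 0.01,"z": 0,"wx": 0,"wy": 0,"wz": 0,"hand": 255},{"x": 0,"y": 0,"z": 0,"wx": 0,"wy": 0,"wz": 0,"hand": 255},{"x": 0,"y": 0,"z": 0,"wx": 0,"wy": 0,"wz": 0,"hand": 255}])

```text
time_s: 18.67
tcp_pos: [0.5655, -0.374, 0.0681]
tcp_rot: [0.473, -0.474, -0.525, 0.525]
contact_force: [0.5, -0.7, -0.1]
gripper_width: 0.002
```

Run:
```python
from h import *
o=snap("x");q=env.observe();print(q["time_s"],q["tcp_pos"],q["contact_force"])
side_fit(o)
crop(o["side"],300,170,150,110,5.3,"x1")
```

```text
18.7667 [ 0.56514304 -0.37431371  0.06733698] [0.60828065 0.87841432 0.6971106 ]
side tilt 1.93 z0 0.0876 s [-187.5 -166.1 -144.8 -124.3 -103.2  -82.2  -60.8  -40.3  -19.4   22.4
   43.5   64.5  106.4]
```

View pics/x1.png

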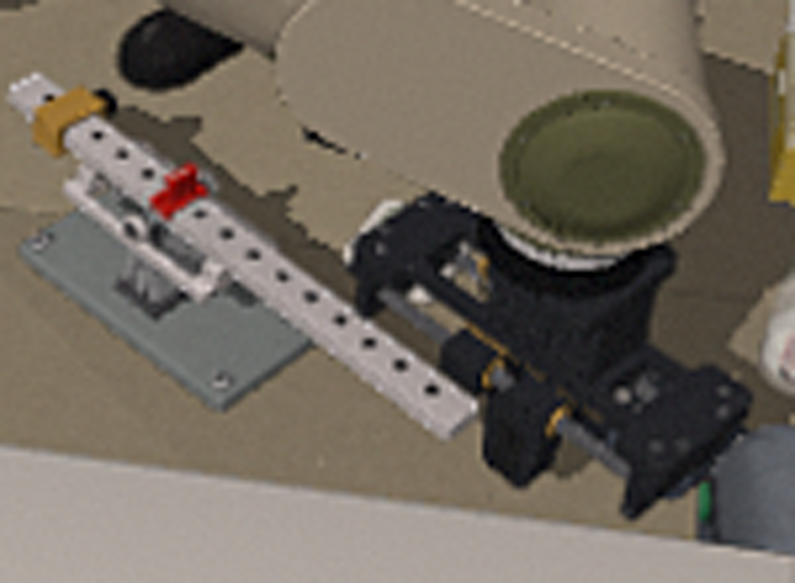

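Request:
play_rows(plan=[{"x": 0,"y": 0.01,"z": -0.01,"wx": 0,"wy": 0,"wz": 0,"hand": 255},{"x": -0.001,"y": 0.01,"z": 0,"wx": 0,"wy": 0,"wz": 0,"hand": 255},{"x": -0.001,"y": 0.01,"z": 0,"wx": 0,"wy": 0,"wz": 0,"hand": 255},{"x": 0,"y": 0.006,"z": 0,"wx": 0,"wy": 0,"wz": 0,"hand": 255},{"x": 0,"y": 0,"z": 0,"wx": 0,"wy": 0,"wz": 0,"hand": 255}])

```text
time_s: 19.18
tcp_pos: [0.5643, -0.3591, 0.0627]
tcp_rot: [-0.474, 0.473, 0.525, -0.525]
contact_force: [-0.9, 0.4, -0.1]
gripper_width: 0.006
```

Run:
```python
from h import *
o=snap("y");q=env.observe();print(q["time_s"],q["tcp_pos"],q["contact_force"])
side_fit(o)
```

```text
19.2833 [ 0.56428258 -0.35964527  0.06275993] [ 1.00707201  0.02170359 -0.31055817]
side tilt 1.95 z0 0.0876 s [-187.4 -166.1 -144.8 -124.3 -103.1  -82.2  -60.7  -40.2  -19.3   22.4
   43.7   64.6  106.4]
```

Request:
play_rows(plan=[{"x": 0,"y": 0.005,"z": 0,"wx": 0,"wy": 0,"wz": 0,"hand": 255},{"x": 0,"y": 0,"z": 0,"wx": 0,"wy": 0,"wz": 0,"hand": 255},{"x": 0,"y": 0,"z": 0,"wx": 0,"wy": 0,"wz": 0,"hand": 255}])

```text
time_s: 19.53
tcp_pos: [0.5642, -0.3577, 0.0626]
tcp_rot: [0.474, -0.474, -0.525, 0.525]
contact_force: [0.1, -0.1, 0.6]
gripper_width: 0.006
```

Run:
```python
from h import *
o=snap("y2");q=env.observe();print(q["time_s"],q["tcp_pos"],q["contact_force"])
side_fit(o)
```

```text
19.6333 [ 0.56417735 -0.35775739  0.06259936] [-0.49532322  0.30429904  0.08947247]
side tilt 1.97 z0 0.0876 s [-187.4 -166.  -144.9 -103.3  -82.2  -60.6  -40.2  -19.3   22.4   43.6
   64.5  106.4]
```

Request:
play_rows(plan=[{"x": 0,"y": 0.005,"z": 0,"wx": 0,"wy": 0,"wz": 0,"hand": 255},{"x": 0,"y": 0,"z": 0,"wx": 0,"wy": 0,"wz": 0,"hand": 255},{"x": 0,"y": 0,"z": 0,"wx": 0,"wy": 0,"wz": 0,"hand": 255}])

```text
time_s: 19.88
tcp_pos: [0.5642, -0.3558, 0.0627]
tcp_rot: [0.473, -0.474, -0.525, 0.525]
contact_force: [0.0, -1.1, 0.3]
gripper_width: 0.004
```

Run:
```python
from h import *
o=snap("y3");q=env.observe();print(q["time_s"],q["tcp_pos"],q["contact_force"])
side_fit(o)
```

```text
19.9833 [ 0.56418362 -0.3557505   0.06265019] [-0.01153774 -1.11669744 -0.46734747]
side tilt 1.91 z0 0.0877 s [-185.9 -164.9 -144.1 -122.7 -102.   -80.8  -60.3  -39.2  -18.    23.9
   45.2   66.   108.2]
```

Request:
play_rows(plan=[{"x": 0,"y": 0.004,"z": 0,"wx": 0,"wy": 0,"wz": 0,"hand": 255},{"x": 0,"y": 0,"z": 0,"wx": 0,"wy": 0,"wz": 0,"hand": 255},{"x": 0,"y": 0,"z": 0,"wx": 0,"wy": 0,"wz": 0,"hand": 255}])

```text
time_s: 20.23
tcp_pos: [0.5642, -0.3541, 0.0627]
tcp_rot: [-0.474, 0.474, 0.525, -0.525]
contact_force: [0.4, -1.6, 0.9]
gripper_width: 0.007
```

Run:
```python
from h import *
o=snap("y4");q=env.observe();print(q["time_s"],q["tcp_pos"],q["contact_force"])
side_fit(o)
```

```text
20.3333 [ 0.56419282 -0.3540766   0.062612  ] [-0.06899057 -1.11719929  0.44138885]
side tilt 1.84 z0 0.0877 s [-184.2 -163.9 -142.1 -121.6 -100.7  -79.6  -58.4  -37.4  -16.7   25.8
   46.7   67.8  111.4]
```

Request:
play_rows(plan=[{"x": 0.005,"y": -0.04,"z": 0,"wx": 0,"wy": 0,"wz": 0,"hand": 255},{"x": 0,"y": 0,"z": 0,"wx": 0,"wy": 0,"wz": 0,"hand": 255},{"x": 0,"y": 0,"z": 0,"wx": 0,"wy": 0,"wz": 0,"hand": 255},{"x": 0,"y": 0,"z": 0,"wx": 0,"wy": 0,"wz": 0,"hand": 255},{"x": 0,"y": 0,"z": 0,"wx": 0,"wy": 0,"wz": 0,"hand": 255}])

```text
time_s: 20.75
tcp_pos: [0.5662, -0.3694, 0.0625]
tcp_rot: [-0.474, 0.473, 0.525, -0.525]
contact_force: [0.5, -0.5, 0.6]
gripper_width: 0.005
```

Run:
```python
from h import *
o=snap("z");side_fit(o)
```

```text
side tilt 1.8 z0 0.0878 s [-184.3 -164.  -141.9 -121.9 -100.7  -79.6  -58.3  -37.4  -16.6   25.8
   46.6   67.8  110.9]
```

Request:
play_rows(plan=[{"x": 0,"y": 0,"z": 0,"wx": 0,"wy": 0,"wz": 0,"hand": 255},{"x": 0,"y": 0,"z": 0,"wx": 0,"wy": 0,"wz": 0,"hand": 255},{"x": 0,"y": 0,"z": 0,"wx": 0,"wy": 0,"wz": 0,"hand": 255},{"x": 0,"y": 0,"z": 0,"wx": 0,"wy": 0,"wz": 0,"hand": 255},{"x": 0,"y": 0,"z": 0,"wx": 0,"wy": 0,"wz": 0,"hand": 255}])

```text
time_s: 21.27
tcp_pos: [0.5662, -0.37, 0.0626]
tcp_rot: [-0.474, 0.474, 0.525, -0.525]
contact_force: [-0.2, 0.4, -1.0]
gripper_width: 0.006
```

Run:
```python
from h import *
o=snap("z2");side_fit(o);print(env.observe()["tcp_pos"])
```

```text
side tilt 1.81 z0 0.0878 s [-184.4 -164.  -142.  -121.7 -100.7  -79.6  -58.2  -37.6  -16.7   25.8
   46.7   67.7  110.9]
[ 0.56618375 -0.37005662  0.06257632]
```

Request:
play_rows(plan=[{"x": 0,"y": -0.01,"z": 0.09,"wx": 0,"wy": 0,"wz": 0,"hand": 255},{"x": 0,"y": 0,"z": 0.09,"wx": 0,"wy": 0,"wz": 0,"hand": 255},{"x": -0.04,"y": 0.07,"z": 0.03,"wx": 0,"wy": 0,"wz": 0,"hand": 255},{"x": -0.04,"y": 0.09,"z": 0,"wx": 0,"wy": 0,"wz": 0,"hand": 255},{"x": -0.04,"y": 0.09,"z": 0,"wx": 0,"wy": 0,"wz": 0,"hand": 255}])

```text
time_s: 21.78
tcp_pos: [0.5175, -0.2734, 0.1474]
tcp_rot: [-0.473, 0.475, 0.525, -0.525]
contact_force: [0.8, 0.4, -0.6]
gripper_width: 0.003
```

Request:
play_rows(plan=[{"x": -0.03,"y": 0.09,"z": 0,"wx": 0,"wy": 0,"wz": 0,"hand": 255},{"x": -0.01,"y": 0.06,"z": 0,"wx": 0,"wy": 0,"wz": 0,"hand": 255},{"x": 0,"y": 0,"z": 0,"wx": 0,"wy": 0,"wz": 0,"hand": 255},{"x": 0,"y": 0,"z": 0,"wx": 0,"wy": 0,"wz": 0,"hand": 255}])

```text
time_s: 22.12
tcp_pos: [0.5024, -0.2136, 0.1472]
tcp_rot: [0.473, -0.474, -0.525, 0.525]
contact_force: [-0.4, -0.1, 0.7]
gripper_width: 0.003
```

Run:
```python
from h import *
o=snap("aa");side_fit(o);print(env.observe()["tcp_pos"])
crop(o["side"],290,150,120,100,6.6,"aa1")
```

```text
side tilt 1.79 z0 0.0878 s [-184.5 -164.  -141.9 -121.8 -100.7  -79.5  -58.2  -38.4   25.7   46.7
   67.8  110.8]
[ 0.50253274 -0.21498002  0.14673473]
```

View pics/aa1.png

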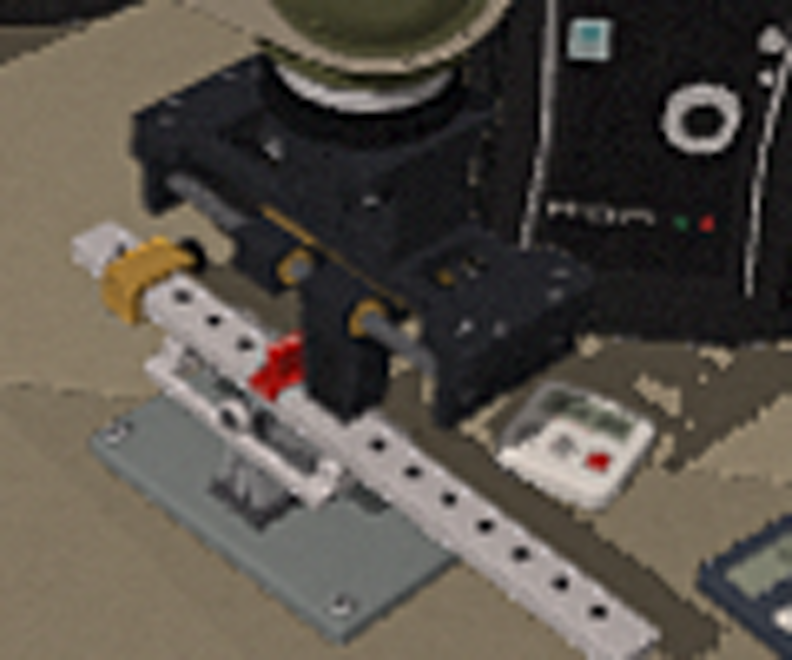

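Request:
play_rows(plan=[{"x": 0,"y": 0,"z": -0.08,"wx": 0,"wy": 0,"wz": 0,"hand": 255},{"x": 0,"y": 0,"z": -0.08,"wx": 0,"wy": 0,"wz": 0,"hand": 255},{"x": 0,"y": 0,"z": -0.05,"wx": 0,"wy": 0,"wz": 0,"hand": 255},{"x": 0.025,"y": 0,"z": 0,"wx": 0,"wy": 0,"wz": 0,"hand": 255},{"x": 0,"y": 0,"z": 0,"wx": 0,"wy": 0,"wz": 0,"hand": 255}])

```text
time_s: 22.63
tcp_pos: [0.5127, -0.2151, 0.0612]
tcp_rot: [0.474, -0.473, -0.525, 0.525]
contact_force: [-0.3, -0.5, 0.7]
gripper_width: 0.008
```

Request:
play_rows(plan=[{"x": 0.01,"y": 0,"z": 0,"wx": 0,"wy": 0,"wz": 0,"hand": 255},{"x": 0,"y": 0,"z": 0,"wx": 0,"wy": 0,"wz": 0,"hand": 255}])

```text
time_s: 22.8
tcp_pos: [0.5169, -0.2149, 0.0631]
tcp_rot: [-0.473, 0.474, 0.525, -0.525]
contact_force: [-0.6, 1.3, 0.3]
gripper_width: 0.003
```

Run:
```python
from h import *
o=snap("ab");side_fit(o);print(env.observe()["tcp_pos"],env.observe()["contact_force"])
crop(o["side"],290,150,120,100,6.6,"ab1")
```

```text
side tilt 1.77 z0 0.0877 s [-184.4 -163.9 -143.1   24.8  110.8]
[ 0.51636319 -0.21451444  0.06311384] [0.02092146 0.53447281 0.37948703]
```

View pics/ab1.png

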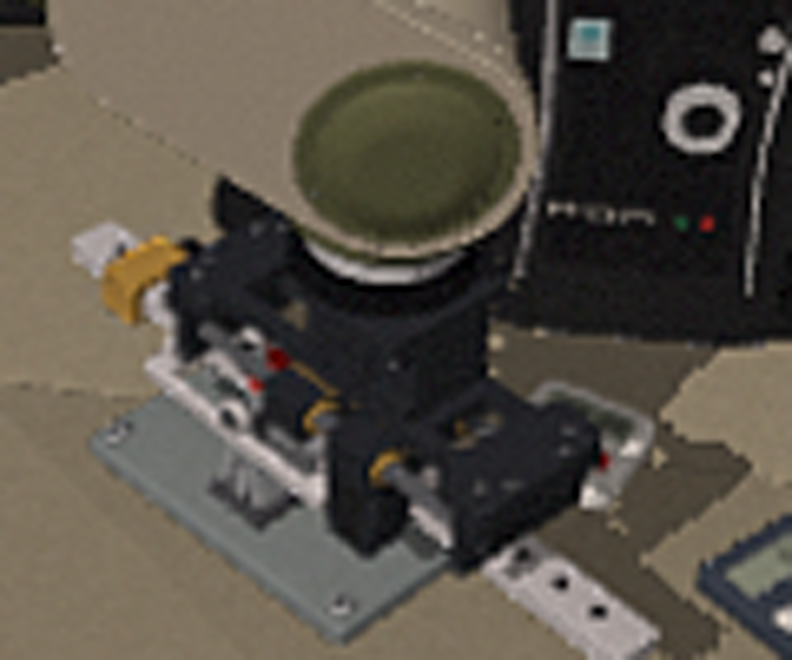

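Request:
play_rows(plan=[{"x": 0.01,"y": 0,"z": 0,"wx": 0,"wy": 0,"wz": 0,"hand": 255},{"x": 0,"y": 0,"z": 0,"wx": 0,"wy": 0,"wz": 0,"hand": 255}])

```text
time_s: 23.07
tcp_pos: [0.5207, -0.2143, 0.0631]
tcp_rot: [-0.473, 0.474, 0.525, -0.525]
contact_force: [-0.2, -0.0, 0.2]
gripper_width: 0.006
```

Request:
play_rows(plan=[{"x": 0.004,"y": 0,"z": 0,"wx": 0,"wy": 0,"wz": 0,"hand": 255},{"x": 0,"y": 0,"z": 0,"wx": 0,"wy": 0,"wz": 0,"hand": 255}])

```text
time_s: 23.23
tcp_pos: [0.5219, -0.2141, 0.0627]
tcp_rot: [0.473, -0.474, -0.525, 0.525]
contact_force: [-1.0, -0.4, -0.2]
gripper_width: 0.01
```

Request:
play_rows(plan=[{"x": 0.004,"y": 0,"z": 0,"wx": 0,"wy": 0,"wz": 0,"hand": 255},{"x": 0,"y": 0,"z": 0,"wx": 0,"wy": 0,"wz": 0,"hand": 255}])

```text
time_s: 23.4
tcp_pos: [0.5235, -0.214, 0.0626]
tcp_rot: [0.474, -0.474, -0.525, 0.525]
contact_force: [-1.0, 0.1, -0.5]
gripper_width: 0.006
```

Run:
```python
from h import *
o=snap("ac");print(env.observe()["tcp_pos"],env.observe()["contact_force"])
crop(o["side"],290,150,120,100,6.6,"ac1")
crop(o["top"],265,170,140,70,5.7,"ac2")
```

```text
[ 0.52337762 -0.21402231  0.06254899] [ 0.35432418  1.17410664 -0.71990345]
```

View pics/ac1.png

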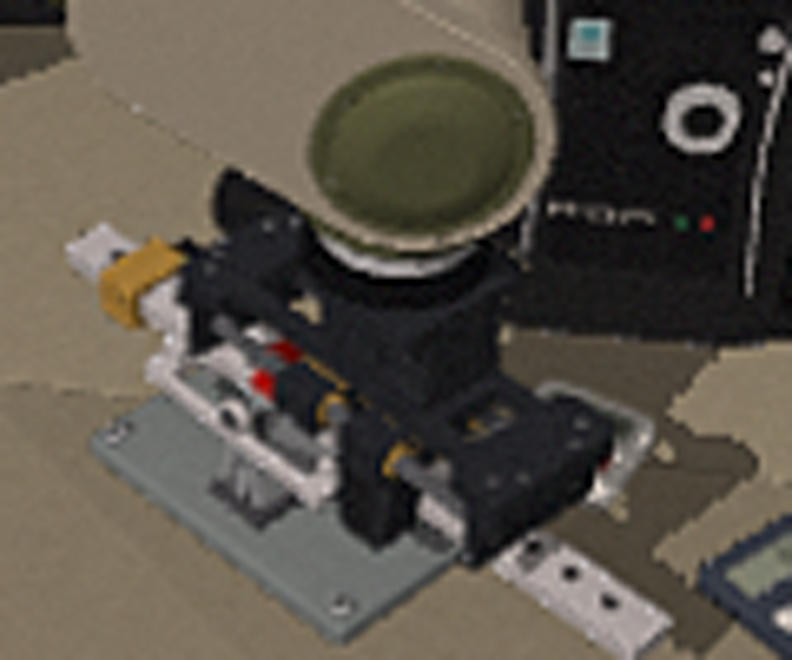

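View pics/ac2.png

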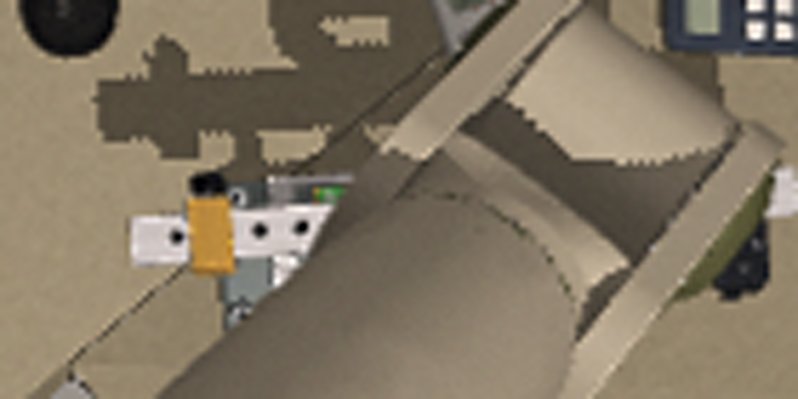

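Request:
play_rows(plan=[{"x": -0.05,"y": 0,"z": 0,"wx": 0,"wy": 0,"wz": 0,"hand": 255},{"x": 0,"y": 0,"z": 0.08,"wx": 0,"wy": 0,"wz": 0,"hand": 255},{"x": 0,"y": 0,"z": 0.09,"wx": 0,"wy": 0,"wz": 0,"hand": 255},{"x": 0,"y": 0.08,"z": 0.04,"wx": 0,"wy": 0,"wz": 0,"hand": 255},{"x": 0,"y": 0.1,"z": 0,"wx": 0,"wy": 0,"wz": 0,"hand": 255}])

```text
time_s: 23.92
tcp_pos: [0.5049, -0.1438, 0.1505]
tcp_rot: [-0.472, 0.477, 0.525, -0.524]
contact_force: [0.5, 0.9, -0.5]
gripper_width: 0.01
```

Request:
play_rows(plan=[{"x": 0,"y": 0.1,"z": 0,"wx": 0,"wy": 0,"wz": 0,"hand": 255},{"x": 0,"y": 0.1,"z": 0,"wx": 0,"wy": 0,"wz": 0,"hand": 255},{"x": 0,"y": 0.1,"z": 0,"wx": 0,"wy": 0,"wz": 0,"hand": 255},{"x": 0,"y": 0.1,"z": 0,"wx": 0,"wy": 0,"wz": 0,"hand": 255},{"x": 0,"y": 0.1,"z": 0,"wx": 0,"wy": 0,"wz": 0,"hand": 255}])

```text
time_s: 24.33
tcp_pos: [0.5031, 0.0598, 0.1469]
tcp_rot: [-0.473, 0.474, 0.525, -0.525]
contact_force: [0.1, 0.2, 1.2]
gripper_width: 0.004
```

Request:
play_rows(plan=[{"x": 0,"y": 0.05,"z": 0,"wx": 0,"wy": 0,"wz": 0,"hand": 255},{"x": 0,"y": 0,"z": 0,"wx": 0,"wy": 0,"wz": 0,"hand": 255}])

```text
time_s: 24.5
tcp_pos: [0.503, 0.0814, 0.1468]
tcp_rot: [-0.472, 0.472, 0.526, -0.526]
contact_force: [0.6, -0.7, -0.2]
gripper_width: 0.003
```

Run:
```python
from h import *
o=snap("ad");print(env.observe()["tcp_pos"],env.observe()["time_s"])
P=fit(o);side_fit(o)
c=np.polyfit(P[:,1],P[:,0],1);print('x@weight fork',np.polyval(c,-.08).round(4),'edge',np.polyval(c,-.1296).round(4),'plain fork',np.polyval(c,-.179).round(4))
crop(o["side"],290,170,120,85,6.6,"ad1")
crop(o["top"],300,185,60,45,13,"ad2")
```

```text
[0.50339957 0.0780274  0.14662104] 24.6
n 13 tilt(+ = weight up) 0.1 yaw 99.29 z@edge 0.0889
[-0.0265 -0.0677 -0.0886 -0.1096 -0.1508 -0.1714 -0.1918 -0.2124 -0.2331
 -0.254  -0.2745 -0.2953 -0.3159]
side tilt -2.2 z0 0.0885 s [-188.3 -167.5 -145.9 -125.  -103.   -81.7  -61.   -39.   -17.4   25.8
   47.    69.9  112.7]
x@weight fork 0.5251 edge 0.5333 plain fork 0.5413
```

View pics/ad1.png

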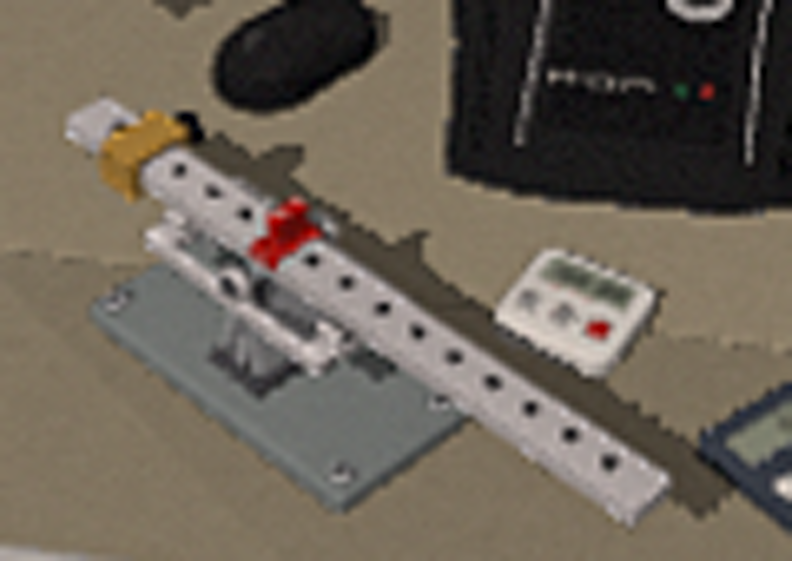

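View pics/ad2.png

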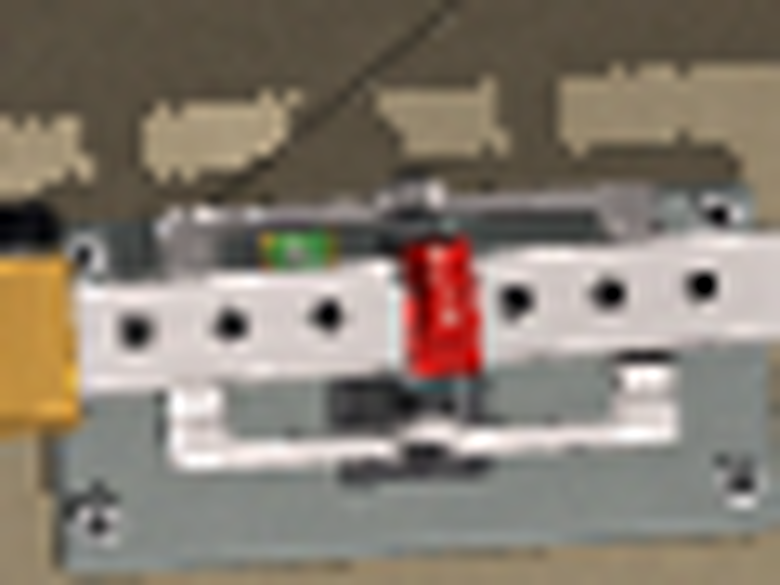

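Run:
```python
from h import *
o=snap("ae");P=fit(o)
crop(o["top"],322,198,20,20,30,"ae1");crop(o["side"],320,192,28,24,26,"ae2")
```

```text
n 13 tilt(+ = weight up) 0.09 yaw 99.31 z@edge 0.0889
[-0.0264 -0.0677 -0.0886 -0.1096 -0.1508 -0.1714 -0.1918 -0.2124 -0.2331
 -0.2539 -0.2745 -0.2953 -0.3159]
```

View pics/ae1.png

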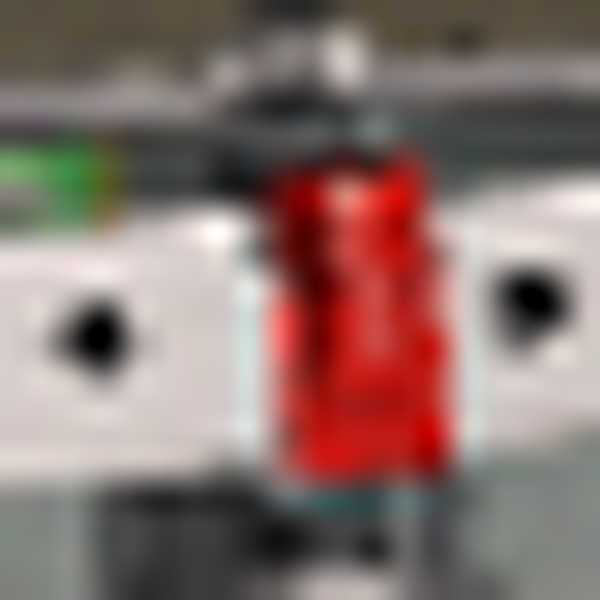

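View pics/ae2.png

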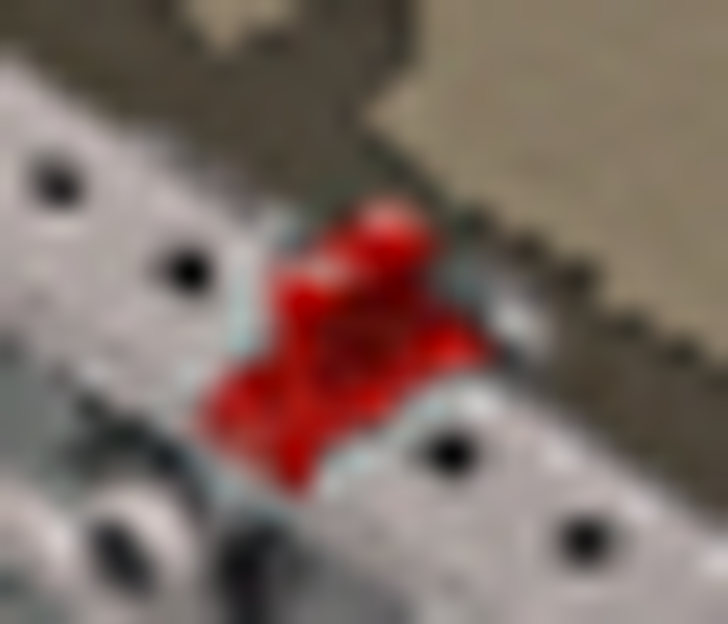

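Run:
```python
from h import *
o=load("ae");t,s=o["top"],o["side"]
T=lambda x,y:(322+x/30-.5,198+y/30-.5)
S=lambda x,y:(320+x/26-.5,192+y/26-.5)
for z in(.06,.07,.075): print('knife',z,atz(t,*T(290,540),z))
print('clip foot',atz(t,*T(360,322),.089),atz(t,*T(360,322),.092))
print('holes',atz(t,*T(100,335),.089),atz(t,*T(540,300),.089))
# tab top edge (lit) : top view ~ , side ~(385,240)-(290,270)
for z in (.105,.1075,.11): print('side tabtop',z,atz(s,*S(352,242),z))
a=load("a")
crop(a["top"],322,205,20,22,28,"af1");crop(a["side"],312,200,40,32,19,"af2")
# model projection of edge ends onto images
th=np.radians(97.8);u=np.array([np.cos(th),np.sin(th),0]);v=np.array([-u[1],u[0],0]);c=np.array([.534,-.1298,.075])
for d in (.022,-.022):
  for e in(-.0035,.0035):
    p=c+v*d+u*e; print(d,e,'top',(np.array(proj(t,p))+.5-[322,205])*28,'side',(np.array(proj(s,p))+.5-[312,200])*19)
```

```text
knife 0.06 [ 0.51834338 -0.13025812  0.06      ]
knife 0.07 [ 0.51635334 -0.1301395   0.07      ]
knife 0.075 [ 0.51535832 -0.13008019  0.075     ]
clip foot [ 0.53433665 -0.13505616  0.089     ] [ 0.53368395 -0.13500742  0.092     ]
holes [ 0.53110311 -0.11030546  0.089     ] [ 0.53784872 -0.15211032  0.089     ]
side tabtop 0.105 [ 0.53659651 -0.13011063  0.105     ]
side tabtop 0.1075 [ 0.53485249 -0.13238233  0.1075    ]
side tabtop 0.11 [ 0.53310848 -0.13465404  0.11      ]
0.022 -0.0035 top [328.29336328 337.956437  ] side [301.74609075 251.77355193]
0.022 0.0035 top [260.76983863 341.76099833] side [270.55653191 228.81599509]
-0.022 -0.0035 top [301.10625522 -75.6407813 ] side [506.11860863 122.94363065]
-0.022 0.0035 top [234.12816423 -71.89507679] side [474.87272839 100.89223488]
```

View pics/af1.png

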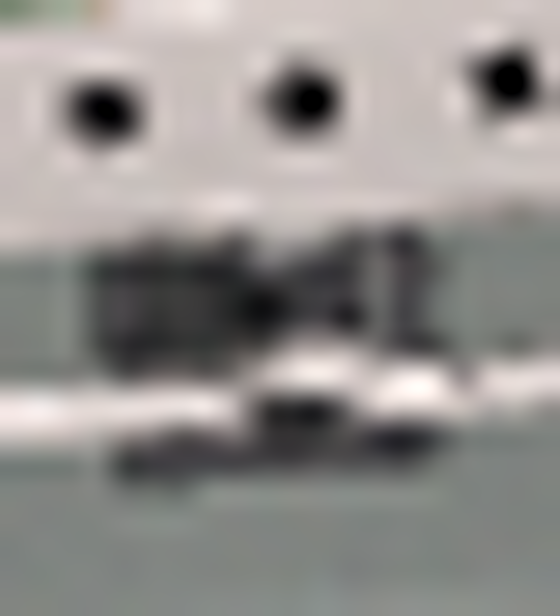

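View pics/af2.png

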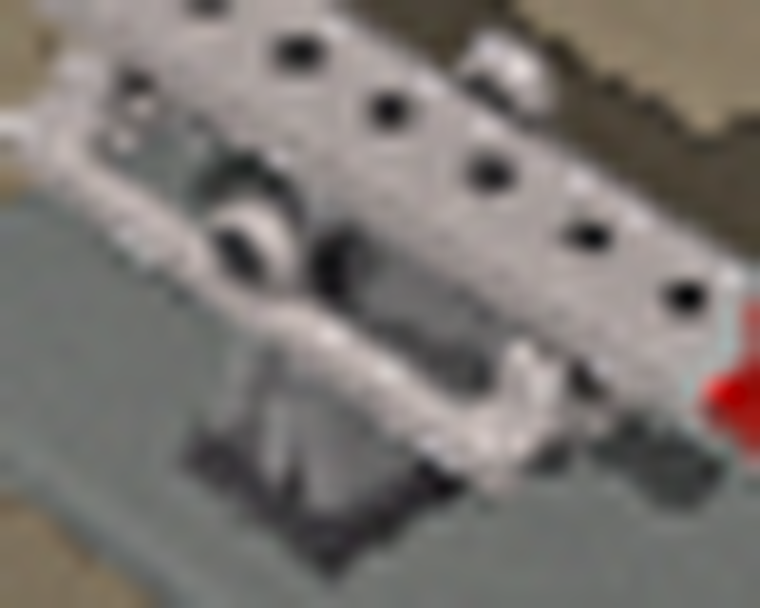

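Request:
play_rows(plan=[{"x": 0.014,"y": -0.096,"z": 0,"wx": 0,"wy": 0,"wz": 0,"hand": 255},{"x": 0.014,"y": -0.096,"z": 0,"wx": 0,"wy": 0,"wz": 0,"hand": 255},{"x": 0.014,"y": -0.096,"z": 0,"wx": 0,"wy": 0,"wz": 0,"hand": 255},{"x": 0.014,"y": -0.096,"z": 0,"wx": 0,"wy": 0,"wz": 0,"hand": 255},{"x": 0.014,"y": -0.096,"z": 0,"wx": 0,"wy": 0,"wz": 0,"hand": 255}])

```text
time_s: 25.12
tcp_pos: [0.531, -0.1175, 0.1467]
tcp_rot: [0.474, -0.474, -0.525, 0.525]
contact_force: [0.8, 0.4, 0.3]
gripper_width: 0.004
```

Request:
play_rows(plan=[{"x": 0.014,"y": -0.096,"z": 0,"wx": 0,"wy": 0,"wz": 0,"hand": 255},{"x": 0.014,"y": -0.096,"z": 0,"wx": 0,"wy": 0,"wz": 0,"hand": 255},{"x": 0,"y": 0,"z": 0,"wx": 0,"wy": 0,"wz": 0,"hand": 255},{"x": 0,"y": 0,"z": 0,"wx": 0,"wy": 0,"wz": 0,"hand": 255},{"x": 0,"y": 0,"z": 0,"wx": 0,"wy": 0,"wz": 0,"hand": 255}])

```text
time_s: 25.53
tcp_pos: [0.542, -0.1914, 0.1464]
tcp_rot: [0.474, -0.474, -0.525, 0.525]
contact_force: [0.4, -0.6, 0.3]
gripper_width: 0.003
```

Request:
play_rows(plan=[{"x": 0,"y": 0,"z": -0.05,"wx": 0,"wy": 0,"wz": 0,"hand": 255},{"x": 0,"y": 0,"z": -0.05,"wx": 0,"wy": 0,"wz": 0,"hand": 255},{"x": 0,"y": 0,"z": -0.03,"wx": 0,"wy": 0,"wz": 0,"hand": 255},{"x": 0,"y": 0,"z": 0,"wx": 0,"wy": 0,"wz": 0,"hand": 255},{"x": 0,"y": 0,"z": 0,"wx": 0,"wy": 0,"wz": 0,"hand": 255}])

```text
time_s: 25.95
tcp_pos: [0.5425, -0.1901, 0.0948]
tcp_rot: [0.474, -0.473, -0.525, 0.525]
contact_force: [0.6, -0.3, -0.1]
gripper_width: 0.006
```

Request:
play_rows(plan=[{"x": -0.005,"y": 0.03,"z": 0,"wx": 0,"wy": 0,"wz": 0,"hand": 255},{"x": -0.005,"y": 0.03,"z": 0,"wx": 0,"wy": 0,"wz": 0,"hand": 255},{"x": -0.001,"y": 0.01,"z": 0,"wx": 0,"wy": 0,"wz": 0,"hand": 255},{"x": 0,"y": 0,"z": 0,"wx": 0,"wy": 0,"wz": 0,"hand": 255},{"x": 0,"y": 0,"z": 0,"wx": 0,"wy": 0,"wz": 0,"hand": 255}])

```text
time_s: 26.37
tcp_pos: [0.5384, -0.1624, 0.0951]
tcp_rot: [-0.473, 0.474, 0.525, -0.525]
contact_force: [-0.8, 0.7, -0.1]
gripper_width: 0.004
```

Run:
```python
from h import *
o=snap("ag");print(env.observe()["tcp_pos"],env.observe()["time_s"])
side_fit(o,99.3)
crop(o["side"],305,170,70,60,11,"ag1")
```

```text
[ 0.53832415 -0.16305798  0.09484823] 26.4667
side tilt 0.08 z0 0.0884 s [-184.3 -163.8 -142.4 -121.9 -100.3  -79.4  -59.2  -37.3   24.8   45.3
   67.5  108.8]
```

View pics/ag1.png

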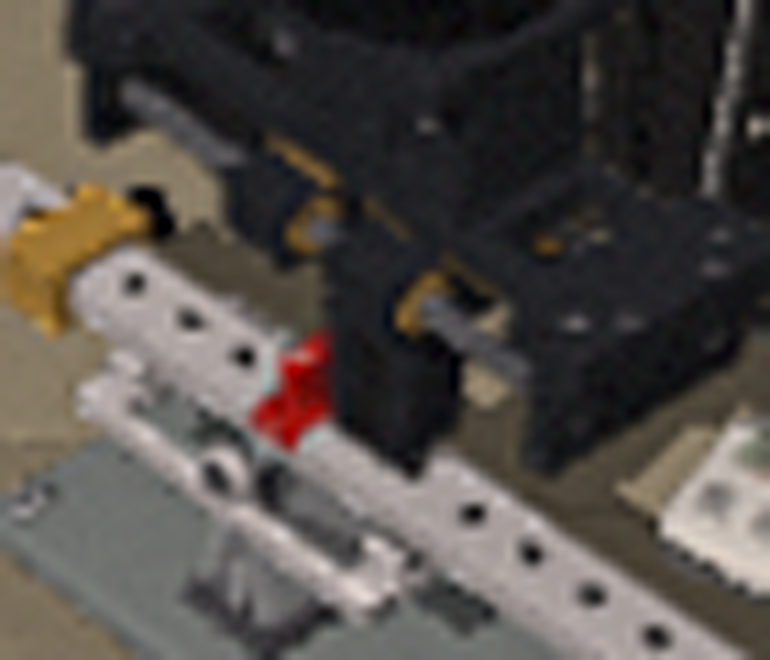

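Request:
play_rows(plan=[{"x": -0.001,"y": 0.01,"z": 0,"wx": 0,"wy": 0,"wz": 0,"hand": 255},{"x": -0.001,"y": 0.007,"z": 0,"wx": 0,"wy": 0,"wz": 0,"hand": 255},{"x": -0.001,"y": 0.005,"z": 0,"wx": 0,"wy": 0,"wz": 0,"hand": 255},{"x": -0.001,"y": 0.005,"z": 0,"wx": 0,"wy": 0,"wz": 0,"hand": 255},{"x": 0,"y": 0,"z": 0,"wx": 0,"wy": 0,"wz": 0,"hand": 255}])

```text
time_s: 26.88
tcp_pos: [0.5365, -0.1517, 0.0946]
tcp_rot: [0.474, -0.473, -0.525, 0.525]
contact_force: [-0.8, -0.9, 0.8]
gripper_width: 0.004
```

Request:
play_rows(plan=[{"x": 0,"y": 0,"z": 0,"wx": 0,"wy": 0,"wz": 0,"hand": 255},{"x": 0.003,"y": -0.02,"z": 0,"wx": 0,"wy": 0,"wz": 0,"hand": 255},{"x": 0.003,"y": -0.02,"z": 0,"wx": 0,"wy": 0,"wz": 0,"hand": 255},{"x": 0,"y": 0,"z": 0.08,"wx": 0,"wy": 0,"wz": 0,"hand": 255},{"x": 0,"y": 0,"z": 0.06,"wx": 0,"wy": 0,"wz": 0,"hand": 255}])

```text
time_s: 27.3
tcp_pos: [0.5388, -0.1693, 0.1513]
tcp_rot: [0.474, -0.473, -0.525, 0.525]
contact_force: [-0.5, 0.1, -0.2]
gripper_width: 0.008
```

Request:
play_rows(plan=[{"x": -0.014,"y": 0.1,"z": 0,"wx": 0,"wy": 0,"wz": 0,"hand": 255},{"x": -0.014,"y": 0.1,"z": 0,"wx": 0,"wy": 0,"wz": 0,"hand": 255},{"x": -0.014,"y": 0.1,"z": 0,"wx": 0,"wy": 0,"wz": 0,"hand": 255},{"x": -0.014,"y": 0.1,"z": 0,"wx": 0,"wy": 0,"wz": 0,"hand": 255},{"x": -0.014,"y": 0.1,"z": 0,"wx": 0,"wy": 0,"wz": 0,"hand": 255}])

```text
time_s: 27.72
tcp_pos: [0.5108, 0.0328, 0.1508]
tcp_rot: [-0.474, 0.474, 0.525, -0.525]
contact_force: [1.0, 0.6, 0.1]
gripper_width: 0.006
```

Request:
play_rows(plan=[{"x": -0.014,"y": 0.1,"z": 0,"wx": 0,"wy": 0,"wz": 0,"hand": 255},{"x": -0.014,"y": 0.1,"z": 0,"wx": 0,"wy": 0,"wz": 0,"hand": 255},{"x": 0,"y": 0,"z": 0,"wx": 0,"wy": 0,"wz": 0,"hand": 255},{"x": 0,"y": 0,"z": 0,"wx": 0,"wy": 0,"wz": 0,"hand": 255}])

```text
time_s: 28.05
tcp_pos: [0.4999, 0.1129, 0.1507]
tcp_rot: [-0.473, 0.473, 0.526, -0.526]
contact_force: [0.6, -0.6, -0.4]
gripper_width: 0.005
```

Run:
```python
from h import *
o=snap("ah");print(env.observe()["tcp_pos"],env.observe()["time_s"])
fit(o);side_fit(o,99.3)
crop(o["top"],322,198,20,26,28,"ah1");crop(o["side"],312,192,40,36,19,"ah2")
```

```text
[0.5002934  0.11090302 0.15060165] 28.15
n 12 tilt(+ = weight up) 0.04 yaw 99.29 z@edge 0.0888
[-0.0264 -0.0676 -0.0886 -0.1508 -0.1713 -0.1918 -0.2124 -0.2331 -0.254
 -0.2745 -0.2954 -0.3159]
side tilt 0.07 z0 0.0884 s [-184.3 -163.9 -142.4 -121.9 -100.3  -79.4  -59.1  -37.9  -16.8   24.9
   45.4   67.5  108.8]
```

View pics/ah1.png

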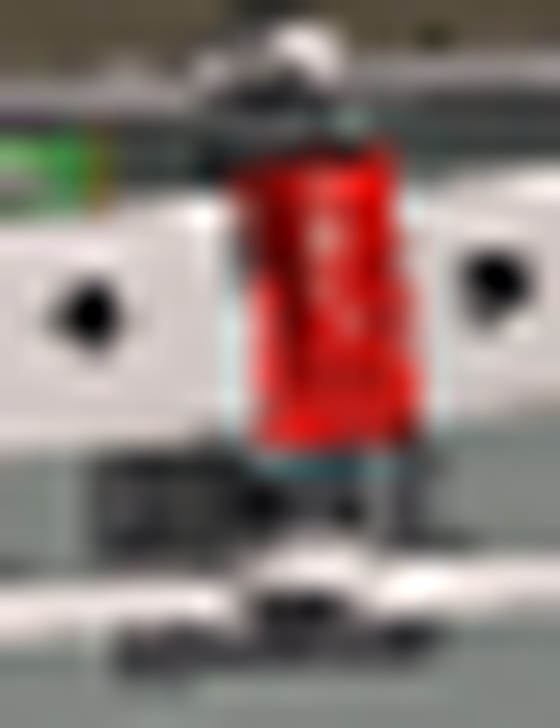

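View pics/ah2.png

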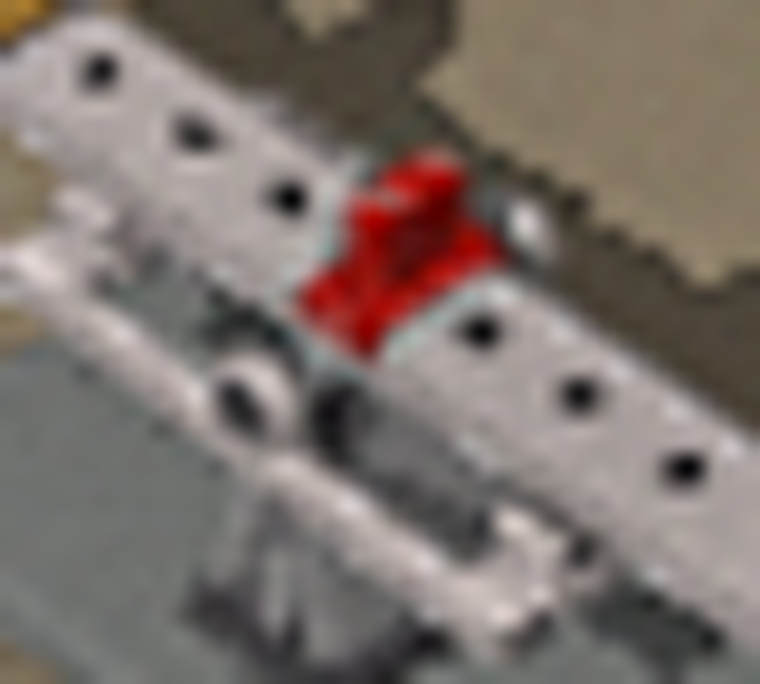

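Request:
play_rows(plan=[{"x": 0.013,"y": -0.094,"z": 0,"wx": 0,"wy": 0,"wz": 0,"hand": 255},{"x": 0.013,"y": -0.094,"z": 0,"wx": 0,"wy": 0,"wz": 0,"hand": 255},{"x": 0.013,"y": -0.094,"z": 0,"wx": 0,"wy": 0,"wz": 0,"hand": 255},{"x": 0.013,"y": -0.094,"z": 0,"wx": 0,"wy": 0,"wz": 0,"hand": 255},{"x": 0.013,"y": -0.094,"z": 0,"wx": 0,"wy": 0,"wz": 0,"hand": 255}])

```text
time_s: 28.57
tcp_pos: [0.5256, -0.0799, 0.1507]
tcp_rot: [0.474, -0.474, -0.524, 0.525]
contact_force: [-0.0, 1.2, 0.5]
gripper_width: 0.005
```

Request:
play_rows(plan=[{"x": 0.013,"y": -0.094,"z": 0,"wx": 0,"wy": 0,"wz": 0,"hand": 255},{"x": 0.013,"y": -0.094,"z": 0,"wx": 0,"wy": 0,"wz": 0,"hand": 255},{"x": 0.013,"y": -0.09,"z": 0,"wx": 0,"wy": 0,"wz": 0,"hand": 255},{"x": 0,"y": 0,"z": 0,"wx": 0,"wy": 0,"wz": 0,"hand": 255},{"x": 0,"y": 0,"z": 0,"wx": 0,"wy": 0,"wz": 0,"hand": 255}])

```text
time_s: 28.98
tcp_pos: [0.5407, -0.1904, 0.1501]
tcp_rot: [0.475, -0.475, -0.524, 0.524]
contact_force: [-0.5, 0.7, -1.1]
gripper_width: 0.003
```

Request:
play_rows(plan=[{"x": 0,"y": 0,"z": -0.05,"wx": 0,"wy": 0,"wz": 0,"hand": 255},{"x": 0,"y": 0,"z": -0.05,"wx": 0,"wy": 0,"wz": 0,"hand": 255},{"x": 0,"y": 0,"z": -0.04,"wx": 0,"wy": 0,"wz": 0,"hand": 255},{"x": 0,"y": 0,"z": 0,"wx": 0,"wy": 0,"wz": 0,"hand": 255},{"x": 0,"y": 0,"z": 0,"wx": 0,"wy": 0,"wz": 0,"hand": 255}])

```text
time_s: 29.4
tcp_pos: [0.541, -0.1869, 0.0946]
tcp_rot: [0.474, -0.473, -0.525, 0.525]
contact_force: [-0.6, -0.5, -0.6]
gripper_width: 0.004
```

Request:
play_rows(plan=[{"x": -0.003,"y": 0.03,"z": 0,"wx": 0,"wy": 0,"wz": 0,"hand": 255},{"x": -0.003,"y": 0.03,"z": 0,"wx": 0,"wy": 0,"wz": 0,"hand": 255},{"x": -0.002,"y": 0.02,"z": 0,"wx": 0,"wy": 0,"wz": 0,"hand": 255},{"x": 0,"y": 0,"z": 0,"wx": 0,"wy": 0,"wz": 0,"hand": 255},{"x": 0,"y": 0,"z": 0,"wx": 0,"wy": 0,"wz": 0,"hand": 255}])

```text
time_s: 29.82
tcp_pos: [0.5384, -0.1546, 0.0952]
tcp_rot: [-0.473, 0.474, 0.525, -0.525]
contact_force: [0.0, -0.8, -0.1]
gripper_width: 0.008
```

Request:
play_rows(plan=[{"x": -0.001,"y": 0.006,"z": 0,"wx": 0,"wy": 0,"wz": 0,"hand": 255},{"x": -0.001,"y": 0.005,"z": 0,"wx": 0,"wy": 0,"wz": 0,"hand": 255},{"x": 0,"y": 0.004,"z": 0,"wx": 0,"wy": 0,"wz": 0,"hand": 255},{"x": 0,"y": 0,"z": 0,"wx": 0,"wy": 0,"wz": 0,"hand": 255},{"x": 0,"y": 0,"z": 0,"wx": 0,"wy": 0,"wz": 0,"hand": 255}])

```text
time_s: 30.23
tcp_pos: [0.5374, -0.1493, 0.0946]
tcp_rot: [-0.474, 0.474, 0.525, -0.525]
contact_force: [-0.8, -0.2, 0.3]
gripper_width: -0.001
```

Request:
play_rows(plan=[{"x": -0.001,"y": 0.0045,"z": 0,"wx": 0,"wy": 0,"wz": 0,"hand": 255},{"x": 0,"y": 0,"z": 0,"wx": 0,"wy": 0,"wz": 0,"hand": 255},{"x": 0,"y": 0,"z": 0,"wx": 0,"wy": 0,"wz": 0,"hand": 255}])

```text
time_s: 30.48
tcp_pos: [0.5369, -0.1474, 0.0945]
tcp_rot: [0.474, -0.474, -0.525, 0.525]
contact_force: [-0.3, -0.1, -0.8]
gripper_width: 0.0
```

Request:
play_rows(plan=[{"x": 0.003,"y": -0.02,"z": 0,"wx": 0,"wy": 0,"wz": 0,"hand": 255},{"x": 0.003,"y": -0.02,"z": 0,"wx": 0,"wy": 0,"wz": 0,"hand": 255},{"x": 0,"y": 0,"z": 0.08,"wx": 0,"wy": 0,"wz": 0,"hand": 255},{"x": 0,"y": 0,"z": 0.06,"wx": 0,"wy": 0,"wz": 0,"hand": 255},{"x": -0.014,"y": 0.1,"z": 0,"wx": 0,"wy": 0,"wz": 0,"hand": 255}])

```text
time_s: 30.9
tcp_pos: [0.5364, -0.1293, 0.155]
tcp_rot: [-0.472, 0.478, 0.524, -0.523]
contact_force: [2.0, -0.3, 1.4]
gripper_width: 0.008
```

Request:
play_rows(plan=[{"x": -0.014,"y": 0.1,"z": 0,"wx": 0,"wy": 0,"wz": 0,"hand": 255},{"x": -0.014,"y": 0.1,"z": 0,"wx": 0,"wy": 0,"wz": 0,"hand": 255},{"x": -0.014,"y": 0.1,"z": 0,"wx": 0,"wy": 0,"wz": 0,"hand": 255},{"x": -0.014,"y": 0.1,"z": 0,"wx": 0,"wy": 0,"wz": 0,"hand": 255},{"x": -0.014,"y": 0.1,"z": 0,"wx": 0,"wy": 0,"wz": 0,"hand": 255}])

```text
time_s: 31.32
tcp_pos: [0.5056, 0.0776, 0.1508]
tcp_rot: [-0.474, 0.474, 0.525, -0.525]
contact_force: [0.2, -0.1, -0.4]
gripper_width: 0.004
```

Request:
play_rows(plan=[{"x": -0.014,"y": 0.1,"z": 0,"wx": 0,"wy": 0,"wz": 0,"hand": 255},{"x": 0,"y": 0.05,"z": 0,"wx": 0,"wy": 0,"wz": 0,"hand": 255},{"x": 0,"y": 0,"z": 0,"wx": 0,"wy": 0,"wz": 0,"hand": 255}])

```text
time_s: 31.57
tcp_pos: [0.5001, 0.1393, 0.1508]
tcp_rot: [-0.473, 0.473, 0.526, -0.526]
contact_force: [-0.0, 0.5, 0.2]
gripper_width: 0.008
```

Run:
```python
from h import *
o=snap("ai");print(env.observe()["tcp_pos"],env.observe()["time_s"])
fit(o);side_fit(o,99.3)
crop(o["top"],322,198,20,26,28,"ai1");crop(o["side"],312,192,40,36,19,"ai2")
```

```text
[0.50055236 0.13611484 0.15059442] 31.6667
n 12 tilt(+ = weight up) 0.04 yaw 99.28 z@edge 0.0888
[-0.0264 -0.0676 -0.0887 -0.1508 -0.1714 -0.1919 -0.2124 -0.2331 -0.254
 -0.2745 -0.2953 -0.3158]
side tilt 0.09 z0 0.0884 s [-184.3 -163.8 -142.5 -121.9 -100.3  -79.4  -59.1  -37.9  -16.7   25.2
   45.4   67.4  108.7]
```

View pics/ai1.png

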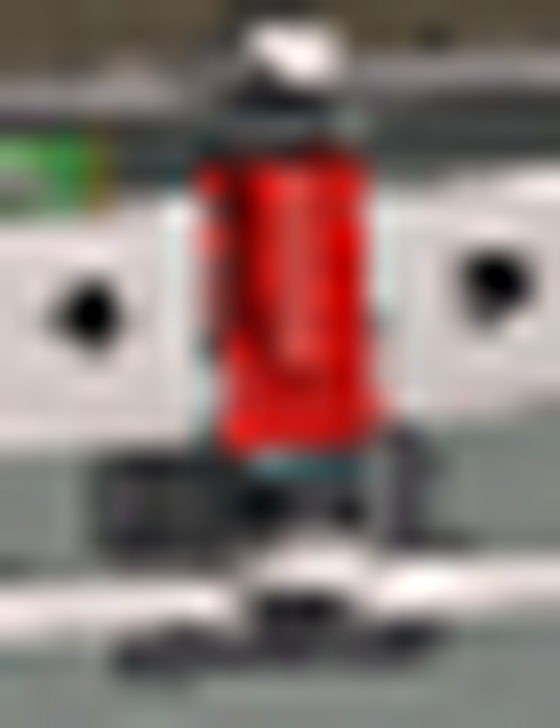

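View pics/ai2.png

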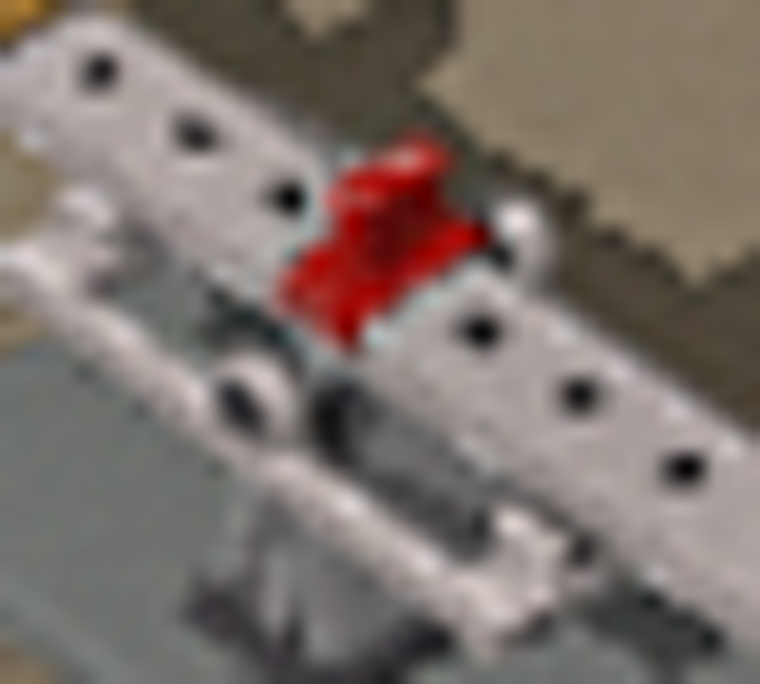

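Request:
play_rows(plan=[{"x": 0.016,"y": -0.09,"z": 0,"wx": 0,"wy": 0,"wz": 0,"hand": 255},{"x": 0.016,"y": -0.09,"z": 0,"wx": 0,"wy": 0,"wz": 0,"hand": 255},{"x": 0,"y": -0.09,"z": 0,"wx": 0,"wy": 0,"wz": 0,"hand": 255},{"x": 0,"y": -0.078,"z": 0,"wx": 0,"wy": 0,"wz": 0,"hand": 255},{"x": 0,"y": 0,"z": -0.06,"wx": 0,"wy": 0,"wz": 0,"hand": 255}])

```text
time_s: 32.08
tcp_pos: [0.5153, -0.0097, 0.1297]
tcp_rot: [-0.473, 0.478, 0.524, -0.523]
contact_force: [0.1, -0.5, 1.3]
gripper_width: 0.005
```

Request:
play_rows(plan=[{"x": 0,"y": 0,"z": -0.04,"wx": 0,"wy": 0,"wz": 0,"hand": 255},{"x": 0,"y": 0,"z": -0.02,"wx": 0,"wy": 0,"wz": 0,"hand": 255},{"x": 0,"y": 0,"z": 0,"wx": 0,"wy": 0,"wz": 0,"hand": 255},{"x": 0,"y": 0,"z": 0,"wx": 0,"wy": 0,"wz": 0,"hand": 255}])

```text
time_s: 32.42
tcp_pos: [0.5132, -0.0034, 0.1029]
tcp_rot: [0.474, -0.474, -0.525, 0.525]
contact_force: [-0.1, -0.1, -0.3]
gripper_width: 0.005
```

Request:
play_rows(plan=[{"x": 0,"y": 0,"z": -0.025,"wx": 0,"wy": 0,"wz": 0,"hand": 255},{"x": 0,"y": 0,"z": -0.01,"wx": 0,"wy": 0,"wz": 0,"hand": 255},{"x": 0,"y": 0,"z": -0.006,"wx": 0,"wy": 0,"wz": 0,"hand": 255},{"x": 0,"y": 0,"z": 0,"wx": 0,"wy": 0,"wz": 0,"hand": 255}])

```text
time_s: 32.75
tcp_pos: [0.5128, -0.0025, 0.0858]
tcp_rot: [0.474, -0.473, -0.525, 0.525]
contact_force: [0.5, -0.0, -0.1]
gripper_width: 0.004
```

Run:
```python
from h import *
o=snap("aj");print(env.observe()["tcp_pos"],env.observe()["contact_force"])
side_fit(o,99.3)
```

```text
[ 0.51306752 -0.0026015   0.08632946] [-0.45812585  0.21532086  1.45815232]
side tilt -1.35 z0 0.0885 s [-184.6 -163.4 -142.4 -121.3 -100.6  -79.6  -58.3  -38.1  -16.1   24.8
   46.4   67.2]
```

Request:
play_rows(plan=[{"x": 0,"y": 0,"z": 0.04,"wx": 0,"wy": 0,"wz": 0,"hand": 255},{"x": 0,"y": 0,"z": 0,"wx": 0,"wy": 0,"wz": 0,"hand": 255},{"x": 0,"y": 0,"z": 0,"wx": 0,"wy": 0,"wz": 0,"hand": 255}])

```text
time_s: 33.1
tcp_pos: [0.5134, -0.0027, 0.1027]
tcp_rot: [-0.473, 0.474, 0.525, -0.525]
contact_force: [0.1, -0.2, -0.1]
gripper_width: 0.007
```

Run:
```python
from h import *
o=snap("ak");print(env.observe()["tcp_pos"],env.observe()["contact_force"])
side_fit(o,99.3)
```

```text
[ 0.51283481 -0.00262519  0.10184004] [-0.28852068  0.13089546 -1.08446262]
side tilt 0.43 z0 0.0884 s [-185.  -163.5 -142.4 -121.6 -101.   -79.8  -59.1  -37.6  -16.7   25.1
   45.2   67.3  109.1]
```

Request:
play_rows(plan=[{"x": 0,"y": 0,"z": 0.05,"wx": 0,"wy": 0,"wz": 0,"hand": 255},{"x": 0,"y": 0,"z": 0.05,"wx": 0,"wy": 0,"wz": 0,"hand": 255},{"x": 0,"y": 0,"z": 0,"wx": 0,"wy": 0,"wz": 0,"hand": 255}])

```text
time_s: 33.45
tcp_pos: [0.5143, -0.0029, 0.1447]
tcp_rot: [-0.472, 0.475, 0.526, -0.524]
contact_force: [0.6, -0.8, 1.1]
gripper_width: 0.007
```

Run:
```python
from h import *
o=snap("al");print(env.observe()["tcp_pos"],env.observe()["contact_force"])
side_fit(o,99.3)
```

```text
[ 0.51291947 -0.00266596  0.14179974] [-0.06584124  0.07228748  0.33539981]
side tilt 0.05 z0 0.0883 s [-184.3 -163.9 -142.4 -121.9 -100.3  -79.4  -59.2  -37.9  -16.7   25.2
   46.    67.4  108.8]
```

Request:
play_rows(plan=[{"x": 0,"y": 0.1,"z": 0.03,"wx": 0,"wy": 0,"wz": 0,"hand": 255},{"x": 0,"y": 0.1,"z": 0.03,"wx": 0,"wy": 0,"wz": 0,"hand": 255},{"x": -0.02,"y": 0.1,"z": 0,"wx": 0,"wy": 0,"wz": 0,"hand": 255},{"x": -0.02,"y": 0.1,"z": 0,"wx": 0,"wy": 0,"wz": 0,"hand": 255},{"x": 0,"y": 0,"z": 0,"wx": 0,"wy": 0,"wz": 0,"hand": 255}])

```text
time_s: 33.97
tcp_pos: [0.4947, 0.1626, 0.1647]
tcp_rot: [0.473, -0.471, -0.526, 0.527]
contact_force: [0.6, -0.7, 0.1]
gripper_width: 0.001
```

Request:
play_rows(plan=[{"x": 0,"y": 0,"z": 0,"wx": 0,"wy": 0,"wz": 0,"hand": 255},{"x": 0,"y": 0,"z": 0,"wx": 0,"wy": 0,"wz": 0,"hand": 255},{"x": 0,"y": 0,"z": 0,"wx": 0,"wy": 0,"wz": 0,"hand": 255},{"x": 0,"y": 0,"z": 0,"wx": 0,"wy": 0,"wz": 0,"hand": 255},{"x": 0,"y": 0,"z": 0,"wx": 0,"wy": 0,"wz": 0,"hand": 255}])

```text
time_s: 34.38
tcp_pos: [0.4972, 0.1562, 0.1659]
tcp_rot: [0.474, -0.474, -0.525, 0.525]
contact_force: [-0.2, 0.6, -0.3]
gripper_width: 0.003
```

Run:
```python
from h import *
o=snap("am");print(env.observe()["tcp_pos"],env.observe()["time_s"])
fit(o);side_fit(o,99.3)
crop(o["top"],265,150,140,90,5.7,"am1")
a=load("a")["top"]["image"].astype(int)
print(abs(a-o["top"]["image"])[230:330,360:500].max(),abs(a-o["top"]["image"])[155:183,340:425].mean())
```

```text
[0.49714465 0.15650984 0.16605836] 34.4833
n 12 tilt(+ = weight up) 0.02 yaw 99.28 z@edge 0.0888
[-0.0264 -0.0676 -0.0886 -0.1507 -0.1714 -0.1919 -0.2124 -0.2332 -0.254
 -0.2745 -0.2954 -0.3159]
side tilt 0.07 z0 0.0884 s [-184.3 -163.9 -142.4 -121.9 -100.3  -79.4  -59.2  -37.9  -16.6   25.2
   45.4   67.4  108.7]
8 5.258963585434174
```

View pics/am1.png

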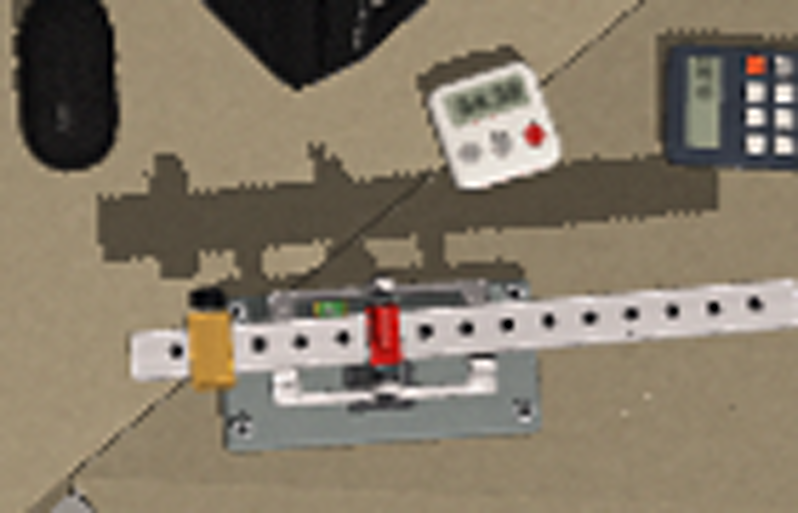

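Bar is level and the clip tab lines up with the pins of the edge. The timer, calculator, marker and notebook show no movement. I'm handing in.

```bash
python3 -c "
from h import *
print(env.close_job())"
```

```text
the job is handed in; nothing more can be done
None
```

The bar is balanced on the knife edge with the red clip standing above it, and I handed the job in at about 34.5 s of the 67 s allowed.

**What I did:** I pushed the bar by its weighted end until it began to level. One push went too far and it tipped plain side down. Sideways drift had left it resting on a cheek of the yoke's fork, which stopped it at about +1.9°. I moved it back about 3 mm from the plain end and nudged it sideways off the cheek, and it then levelled by itself. I slid the clip along the bar in several pushes until it stood over the edge.

**Last checks:**
- **Balance:** the tilt was 0.02° from both views and 0.07° from the side view alone. When I pressed the weighted end down to −1.35° and let go, the bar swung to +0.4° and came back level. The middle of the bar lies about 41.6 mm to the plain side of the edge.
- **Clip:** the tab's white line is in line with the edge's pins, to within about 1 mm.
- **Other objects:** pictures from before and after show no movement of the timer, calculator, marker or notebook. The fingers never pushed on the brass weight, though I did not measure its position separately.

**Not ideal:**
- The bar ended turned about 1.5° from the stand's axis, probably at the limit of the fork's play.
- The camera heights read about 2 mm high, within the stated calibration.

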